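# Put a stirrer coupling away in a case with a folding lid stay

## Task

Raise the lid of the blue accessory case until its folding stay locks and the lid stands open by itself, then stand the loose steel coupling upright in the empty right-hand half of the case. Then release the stay by drawing its red knob up and towards the handle side, so that the lid lifts slightly and the knee folds, and lower the lid gently, not letting it fall, until it is fully shut. Never strain the stay by hauling the lid hard against it or forcing the lid down on the locked stay, and leave everything else alone.

Things in the scene. Friction and masses are not known exactly. Their poses are not given: they have to be found in the camera images.
- case: Blue open steel case fixed to the bench, 210 (x) x 240 (y) x 90 mm high, walls and floor 5 mm. Origin: centre of the underside. -x is its front (handle side), the lid hinges at the +x rim, the stay is outside the +y wall. A divider along x at y = 0 makes two compartments about 200 x 112 mm: the left (+y) holds two impellers, the right (-y) is empty. Place and yaw (0.2 rad) vary.
- lid (a joint): Lid angle, rad, 0 shut, growing as it opens. The 0.9 kg lid falls shut (its hinge is only damped) unless held or locked. The straight stay stops it at about 1.15 to 1.55 rad, depending on how it is set this time; feel for it: from there the resistance at the handle rises steeply, about 2 to 3 N per mm. Eased down, the lid then rests on the locked stay about 0.03 to 0.04 rad lower.
- lid_hinge (a point): Middle of the lid's hinge line, at case x = +105 mm, y = 0, z = 96 mm, parallel to case y. The frame turns with the lid. The lid is a plate 10 mm thick, 240 mm wide, reaching 210 mm from this line to the front.
- lid_handle (a point): Middle of the lid's handle: a round white bar 12 mm thick, 100 mm long between its arms, parallel to case y, 250 mm from the hinge line, 40 mm ahead of the lid's front edge, at the lid's mid thickness. Lid shut: 96 mm above the bench, 40 mm in front of the case's front wall.
- stay_top (a point): Pivot where the stay's upper link is clamped to the lid's +y edge, in the lid's mid plane, 117 to 133 mm from the hinge line, different each time. The foot pivot is on the case side, right below this point when the lid is shut, about 56 mm above the bench (set up to 6 mm off that along the stay, unseen). Both are 132 mm to the +y side of the case's middle. Both links are 94 mm between pivots.
- knob (a point): Middle of the red knob bar at the stay's knee: 14 mm thick, 58 mm long, parallel to case y, 56 mm beyond the lid's +y edge. It circles the foot pivot at 94 mm: lid shut, in front of the foot (-x); locked, above and behind it. Drawn to -x and up, it passes dead centre against 2 to 6 N and lifts the lid slightly; then the lid's weight drives it on to -x and down: hold it back.
- knee (a joint): Knee angle of the stay, rad: about 0 folded with the lid shut, 2.71 with the links in one straight line (dead centre), 3.06 at its stop past dead centre, where it is locked. A weak spring carries it past dead centre once the lid has been raised to the end and is eased down again; while the lid is hauled up hard the knee stays short of its stop.
- stay_load (a joint): Travel of the stay's sprung foot along the locked stay, m: a load gauge, 20 N per mm, positive when the stay is pulled (lid hauled too high), negative when compressed. Beyond 1.5 mm either way (30 N, about 10 N more than its weight at the lid handle) the stay counts as strained.
- chuck: Loose steel stirrer coupling, 180 g, a round upright body 60 mm high: 34 mm diameter from 10 to 45 mm height, 22 mm diameter neck on top. Origin: centre of its underside, z up. It stands on the bench to the right of the case.
- impeller0: White three-bladed impeller, 28 mm high, 56 mm across, lying in the left compartment; leave it there.
- impeller1: Dark three-bladed impeller, same size, in the left compartment; leave it there.
- beaker_a: Glass beaker, 70 mm across, 95 mm high, bystander. Origin: centre of the underside.
- beaker_b: Glass beaker, 60 mm across, 80 mm high, bystander. Origin: centre of the underside.
- reagent: Amber bottle, 60 mm across, 130 mm high, bystander. Origin: centre of the underside.
- pad: White ceramic block 90 x 90 x 25 mm, bystander. Origin: centre of the underside.
- spanner: Open spanner 150 mm long lying on the bench, bystander.
- dish: White dish, 80 mm across, 18 mm high, bystander. Origin: centre of the underside.

How it is judged:
On the way, in this order (a step that is already met when the one before it is completed fails the run):
1. the lid stands open by itself on the locked stay (knee past dead centre), let go by the robot (value of joint knee above 2.85 rad and value of joint lid above 1 rad and contact force between the fingers and lid below 0.3 N), for 0.3 s.
2. the coupling stands released and upright in the right-hand compartment while the lid is still locked open (value of joint knee above 2.85 rad and value of joint lid above 1 rad and x of chuck in the frame of case between -0.085 and 0.085 m and y of chuck in the frame of case between -0.105 and -0.012 m and z of chuck in the frame of case below 0.012 m and angle between chuck's own z axis and vertical below 0.15 rad and contact force between the fingers and chuck below 0.1 N), for 0.2 s.
3. the knee has been folded and the lid is coming down (value of joint knee below 2.3 rad and value of joint lid below 1 rad), for 0.02 s.
At the end, for the whole second after the job is handed in: The lid is fully shut (lid angle under 0.03 rad) and still, and the coupling stands upright (within 0.15 rad) on the floor of the right-hand compartment (value of joint lid below 0.03 rad and velocity of joint lid between -0.05 and 0.05 rad/s and linear speed of chuck below 0.03 m/s and x of chuck in the frame of case between -0.085 and 0.085 m and y of chuck in the frame of case between -0.105 and -0.012 m and z of chuck in the frame of case below 0.012 m and angle between chuck's own z axis and vertical below 0.15 rad); the robot touches nothing.
It fails at once if the stay is strained: more than 30 N pull or thrust in it (value of joint stay_load above 0.0015 m or value of joint stay_load below -0.0015 m).
It fails at once if the lid falls: it comes down faster than 1.5 rad/s while more than 0.35 rad open (its last few centimetres it may drop) (value of joint lid above 0.35 rad and velocity of joint lid below -1.5 rad/s).
It fails at once if a bystander on the bench is moved by more than 30 mm (distance of any of beaker_a, beaker_b, reagent, pad, spanner, dish from where it was at the start of the episode above 0.03 m).
It fails at once if an impeller leaves the left compartment (z of any of impeller0, impeller1 in the frame of case above 0.06 m).
It also fails if it takes over 72 s, if anything falls off the work surface, if the arm or the gripper's body presses on something with over 40 N, if the wrist force passes 120 N, or if a joint passes its speed limit or range.

## Robot

A 6-joint arm with a two-finger parallel gripper is mounted at the origin on the work surface. World frame = base frame: x ahead of the robot, y to its left, z up, the work surface at z = 0. Lengths are in m, angles in rad, forces in N, time in s.
With the tool pointing down it reaches from about 0.4 to 0.925 m from the base axis. Payload 12.5 kg.
Tool frame: the origin (TCP) lies at the very end of the fingers, on their centre line; the grasp point (between the pads) lies 19 mm behind it; z points along the fingers, x is the direction in which the jaws open and shut, and the axes are right-handed (so a half turn about z gives the same grasp; the last joint's range is limited). The gripper opens to 95 mm and grips with 3 to 60 N. Pads are 20 mm wide; open, the fingers measure 119 mm over their backs; the gripper's body (75 mm by 180 mm) begins 59 mm behind the grasp point.
Start: joints at [-1.218, 0.491, 1.559, -0, 1.092, -0.106], TCP at [0.277, -0.56, 0.215] pointing down, gripper open.
Joint ranges: [-3.1, 3.1], [-0.84, 2.19], [0.05, 2.79], [-1.13, 4.28], [0.06, 2.93], [-2.69, 2.69]. Speed limits (rad/s): [2.22, 2.22, 2.79, 3.14, 3.14, 3.14].

## Interface

Orientations are given as [roll, pitch, yaw] about the fixed x, y, z axes, in that order (R = Rz(yaw) Ry(pitch) Rx(roll)).
In Python, from station import ctrl, get_image gives the robot as it stands.
- The arm moves only by the tool carry_out, never from a script. Its argument "deltas" is one flat list of numbers, 7 for each row, row after row: the shift along the world's x, y, z in m, then the turn, a rotation vector about the world's x, y, z in degrees, then the closure, from 0 (fully open) to 1 (shut). In form: [dx, dy, dz, rx, ry, rz, hand, dx, dy, dz, rx, ry, rz, hand, ...]. A call has exactly 10 rows; each row is the pose to reach, as a shift and turn from the pose commanded when the call began; what a row does not reach only later rows make up. A row lasts 1/10 s, in which the tool goes at most 50 mm and 8.59 degrees, less where a joint would pass 70% of its speed; a pose out of reach is approached as far as the arm can. A call with a gripper value outside its range is refused whole. The fingers move at their own pace and stop on an object; "grip_force" is the grip in N (left out, the last holds). Time passes only in rows, so rows that repeat a pose let the fingers close, or fill a call up. It gives the time, the measured TCP pose, the force and the opening at its end, in the units of the state.
- ctrl.read_state(): the state, without advancing time (a new reading comes with each control period).
- get_image(name): name is "scene" or "top"; returns a dict with "pixels" (384x512x3 uint8, red, green, blue), "K" (3x3 intrinsics, pixels), "R" (3x3) and "t" (3): a world point X has camera coordinates R X + t. Camera axes: x right, y down, z forward; pixel columns grow to the right and rows downward; lengths in m; the calibration is good to about 2 mm. A picture is of the moment at which its call begins. There is no depth.
- ctrl.hand_in(): hands the job in, once; it reports no verdict.
The state is a dict: "time_s": time; "joints": joint angles; "joint_vel": joint speeds; "joint_efforts": joint torques, N m; "ee_pos": TCP position; "tcp_rot": TCP orientation; "force": force on the tool from outside, world axes, zero at the start; "wrist_torque": the same for the moment, N m; "gripper_width": finger opening in m.
Only numpy, scipy, OpenCV 4.12 (cv2) and the standard library are available. Lean on these libraries where they do the work, as an engineer would, in place of code of your own. Each camera call takes 0.05 s, during which the arm holds its last target.

## Working session

There is one attempt and no reset: what is moved stays moved. The work goes in short steps, Python scripts to look and compute and a tool call to move; the robot and the scene stay as the last step left them, time stands still between calls to the robot, and variables do not carry over. Pictures are saved under pics/ and viewed, and the job is handed in when it is done.

Besides the shell and the picture viewer there is one more tool, called after "Request:" as a command line: name --argument value ..., lists and objects as JSON in quotes. carry_out: Moves the arm, as the interface text tells. Its arguments: {"type":"object","properties":{"deltas":{"type":"array"},"grip_force":{"type":"number"}},"required":["deltas"]}

```bash
ls; mkdir -p pics; python3 - <<'E'
from station import ctrl,get_image
import cv2,numpy as np
for n in("scene","top"):
    d=get_image(n);cv2.imwrite(f"pics/{n}0.png",cv2.resize(d["pixels"][:,:,::-1],(800,600),interpolation=cv2.INTER_CUBIC))
    cv2.imwrite(f"pics/{n}0_raw.png",d["pixels"][:,:,::-1])
    print(n,d["K"].tolist(),np.round(d["R"],4).tolist(),d["t"])
print(ctrl.read_state())
E
```

```text
pics
scene [[426.57095696070786, 0.0, 259.27490759095065], [0.0, 426.57095696070786, 199.2778411118136], [0.0, 0.0, 1.0]] [[0.6522, 0.758, 0.0005], [0.5059, -0.4347, -0.745], [-0.5645, 0.4862, -0.667]] [-0.33386387 -0.15339255  1.56137435]
top [[435.6896912007936, 0.0, 257.4319658958499], [0.0, 435.6896912007936, 201.87470272639922], [0.0, 0.0, 1.0]] [[0.0299, -0.9995, -0.0076], [-0.9944, -0.0289, -0.1019], [0.1017, 0.0106, -0.9948]] [-0.01102157  0.49288751  1.28293949]
{'time_s': 0.1, 'joints': array([-1.21759557e+00,  4.91504428e-01,  1.55938789e+00,  1.01595213e-06,
        1.09171357e+00, -1.05596919e-01]), 'joint_vel': array([-0.00186534, -0.00266404, -0.00286939,  0.00087127,  0.00050337,
       -0.00089571]), 'joint_efforts': array([ 4.43229277e-03, -6.13621688e+01, -2.58606273e+01,  6.93599484e-02,
        4.70001181e-02, -5.52943095e-05]), 'ee_pos': array([ 0.2767405 , -0.56014927,  0.2141172 ]), 'tcp_rot': array([-3.14148496e+00,  1.00749505e-03, -1.11199907e+00]), 'force': array([-0.26949148,  0.16495689,  0.9999189 ]), 'wrist_torque': array([ 0.03789735, -0.0118612 ,  0.01789786]), 'gripper_width': 0.09481561322234133}
```

View pics/scene0.png

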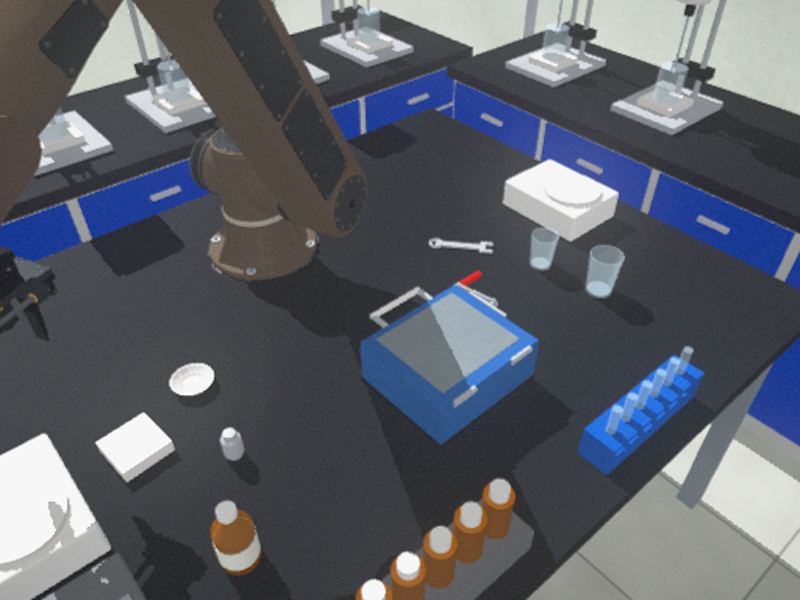

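View pics/top0.png

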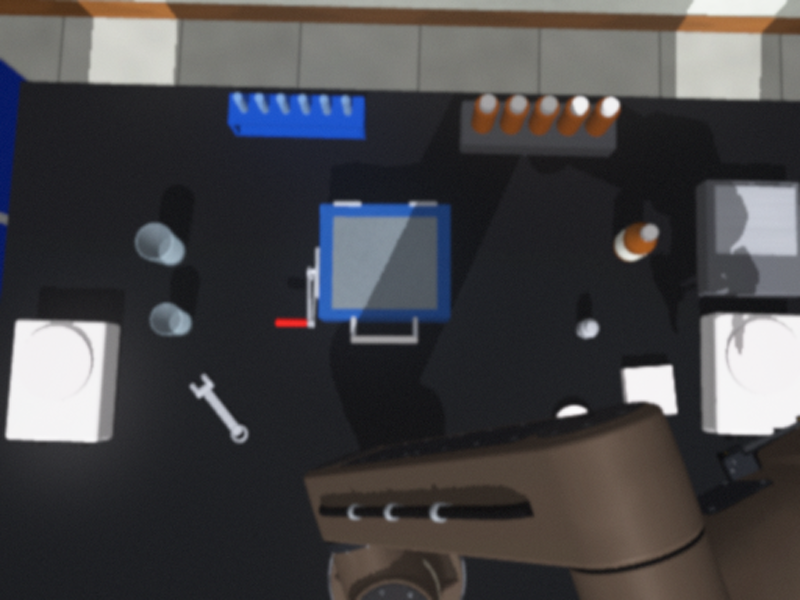

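```bash
python3 - <<'E'
import cv2
a=cv2.imread("pics/top0_raw.png")
c=a[120:230,170:300];cv2.imwrite("pics/c1.png",cv2.resize(c,(780,660)[:2],interpolation=cv2.INTER_CUBIC)[:600])
b=cv2.imread("pics/scene0_raw.png")
c=b[165:285,225:355];cv2.imwrite("pics/c2.png",cv2.resize(c,None,fx=5,fy=5,interpolation=cv2.INTER_CUBIC))
c=b[260:310,120:180];cv2.imwrite("pics/c3.png",cv2.resize(c,None,fx=8,fy=8,interpolation=cv2.INTER_CUBIC))
c=a[190:230,350:400];cv2.imwrite("pics/c4.png",cv2.resize(c,None,fx=8,fy=8,interpolation=cv2.INTER_CUBIC))
E
```

```text
(no output)
```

View pics/c1.png

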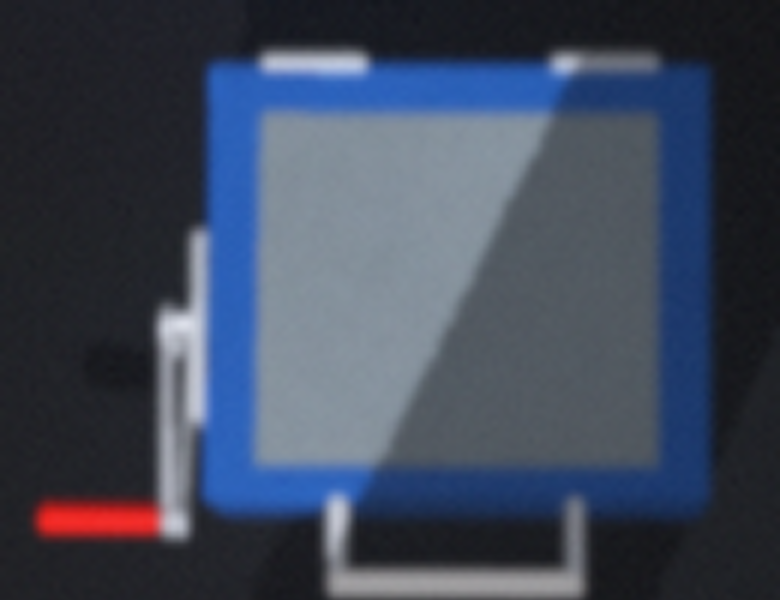

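View pics/c2.png

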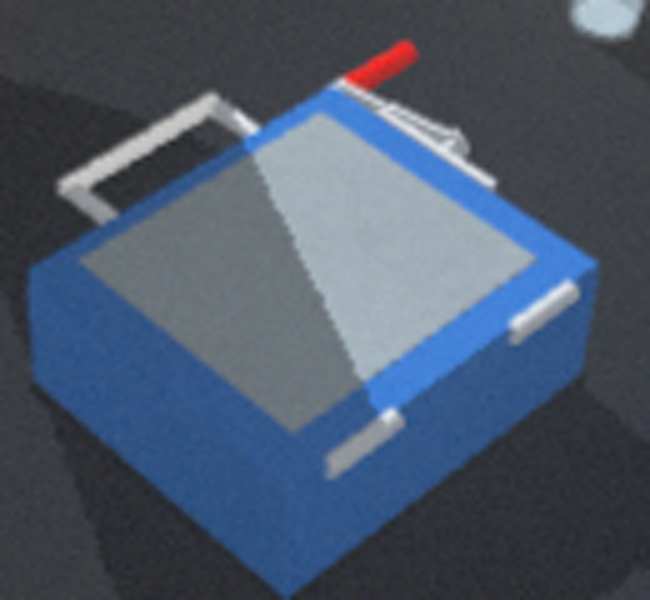

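View pics/c3.png

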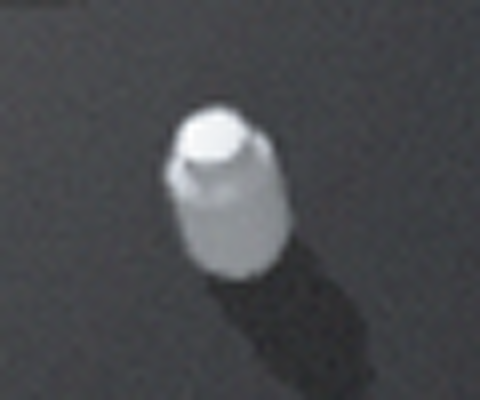

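View pics/c4.png

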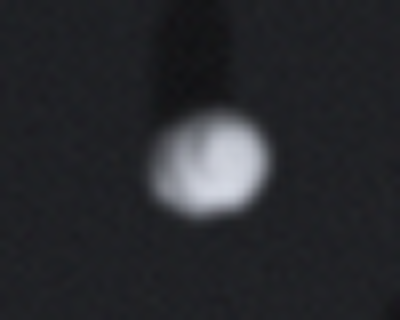

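```bash
cat > h.py <<'E'
import numpy as np,cv2
from station import ctrl,get_image
C={'scene':([[426.57095696070786,0,259.27490759095065],[0,426.57095696070786,199.2778411118136],[0,0,1]],None,None)}
def cam(n):
    d=get_image(n);return np.array(d["K"]),np.array(d["R"]),np.array(d["t"])
def ray(c,u,v,z):
    K,R,t=c; o=-R.T@t; d=R.T@np.linalg.solve(K,[u,v,1]); return o+d*(z-o[2])/d[2]
def proj(c,X):
    K,R,t=c;p=K@(R@np.asarray(X)+t);return p[:2]/p[2]
def tri(cs,ps):
    A=[];b=[]
    for c,p in zip(cs,ps):
        K,R,t=c;q=np.linalg.solve(K,[p[0],p[1],1])
        for i in(0,1):
            A.append(R[i]-q[i]*R[2]);b.append(q[i]*t[2]-t[i])
    x,r,_,_=np.linalg.lstsq(np.array(A),np.array(b),rcond=None);return x
def cr(x,y,s,ox,oy): return ((x+.5)/s-.5+ox,(y+.5)/s-.5+oy)
E
python3 - <<'E'
from h import *
np.set_printoptions(precision=4,suppress=True)
S=cam("scene");T=cam("top")
import pickle;pickle.dump((S,T),open("cams.pkl","wb"))
t=lambda x,y:cr(x,y,6,170,120); s=lambda x,y:cr(x,y,5,225,165)
for n,p,q,z in [("B+",(207,62),(598,262),.101),("B-",(712,65),(288,485),.101),("F+",(203,500),(325,86),.101),("F-",(708,502),(30,270),.101),
  ("H+",(327,583),(212,98),.096),("H-",(585,583),(65,187),.096),("K+",(37,520),(411,50),None),("K-",(160,521),(348,82),None)]:
    print(n,tri((S,T),(s(*q),t(*p))), *( [ray(T,*t(*p),z)[:2],ray(S,*s(*q),z)[:2]] if z else []))
print("chuck",ray(S,*cr(216,135,8,120,260),.06),ray(T,*cr(235,150,8,350,190),.06), tri((S,T),(cr(216,135,8,120,260),cr(235,150,8,350,190))))
E
```

```text
B+ [0.6878 0.1613 0.1014] [0.6889 0.1624] [0.6869 0.1603]
B- [ 0.6932 -0.08    0.1033] [ 0.6942 -0.0797] [ 0.6915 -0.0791]
F+ [0.4769 0.1542 0.0998] [0.4778 0.1554] [0.4771 0.1516]
F- [ 0.4844 -0.0821  0.099 ] [ 0.4838 -0.0826] [ 0.4864 -0.0827]
H+ [0.4397 0.0946 0.0991] [0.4407 0.0959] [0.4363 0.0959]
H- [ 0.4443 -0.0253  0.1   ] [ 0.4443 -0.0258] [ 0.4412 -0.0221]
K+ [0.468  0.2377 0.0788]
K- [0.4694 0.1785 0.0848]
chuck [ 0.4788 -0.3485  0.06  ] [ 0.4809 -0.351   0.06  ] [ 0.4809 -0.3497  0.0631]
```

Request:
carry_out --deltas '[0.163,0.595,-0.045,0,0,65.1,0.68,0.163,0.595,-0.045,0,0,65.1,0.68,0.163,0.595,-0.045,0,0,65.1,0.68,0.163,0.595,-0.045,0,0,65.1,0.68,0.163,0.595,-0.045,0,0,65.1,0.68,0.163,0.595,-0.045,0,0,65.1,0.68,0.163,0.595,-0.045,0,0,65.1,0.68,0.163,0.595,-0.045,0,0,65.1,0.68,0.163,0.595,-0.045,0,0,65.1,0.68,0.163,0.595,-0.045,0,0,65.1,0.68]' --grip_force 15

```text
time_s: 1.2
ee_pos: [0.4087, -0.0775, 0.1783]
tcp_rot: [3.141, -0.001, 0.024]
force: [1.6, -0.7, -0.4]
gripper_width: 0.0309
```

Request:
carry_out --deltas '[0.031,0.112,-0.008,0,0,0,0.68,0.031,0.112,-0.008,0,0,0,0.68,0.031,0.112,-0.008,0,0,0,0.68,0.031,0.112,-0.008,0,0,0,0.68,0.031,0.112,-0.02,0,0,0,0.68,0.031,0.112,-0.04,0,0,0,0.68,0.031,0.112,-0.04,0,0,0,0.68,0.031,0.112,-0.04,0,0,0,0.68,0.031,0.112,-0.04,0,0,0,0.68,0.031,0.112,-0.04,0,0,0,0.68]'

```text
time_s: 2.2
ee_pos: [0.4399, 0.0323, 0.139]
tcp_rot: [3.141, -0.001, 0.024]
force: [-0.0, -0.4, -0.2]
gripper_width: 0.0301
```

```bash
python3 - <<'E'
from h import *
d=get_image("scene")["pixels"][:,:,::-1];cv2.imwrite("pics/s1.png",cv2.resize(d[130:290,200:390],None,fx=4,fy=4,interpolation=cv2.INTER_CUBIC))
d=get_image("top")["pixels"][:,:,::-1];cv2.imwrite("pics/t1.png",cv2.resize(d[120:270,170:320],None,fx=4,fy=4,interpolation=cv2.INTER_CUBIC))
print(ctrl.read_state())
E
```

```text
{'time_s': 2.3, 'joints': array([-7.63574068e-02,  3.44845389e-01,  2.08042838e+00, -4.49519946e-05,
        7.15316093e-01, -1.00413673e-01]), 'joint_vel': array([ 0.00337154,  0.00442755,  0.00356617,  0.00034181, -0.00270324,
        0.0019214 ]), 'joint_efforts': array([-9.44802328e-02, -4.31546938e+01, -1.78087288e+01,  4.98548092e-02,
        5.07058552e-02, -3.14518758e-03]), 'ee_pos': array([0.43975769, 0.03244037, 0.13880021]), 'tcp_rot': array([ 3.14146276e+00, -9.94777334e-04,  2.40902496e-02]), 'force': array([-0.33854745, -0.83428567, -0.38986142]), 'wrist_torque': array([-0.00633067, -0.06677444,  0.02735185]), 'gripper_width': 0.030016743794224764}
```

View pics/s1.png

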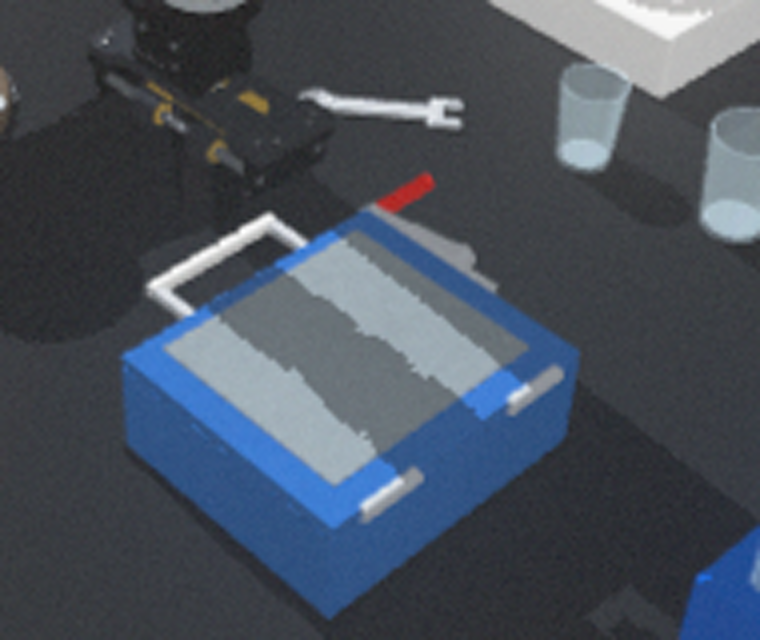

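View pics/t1.png

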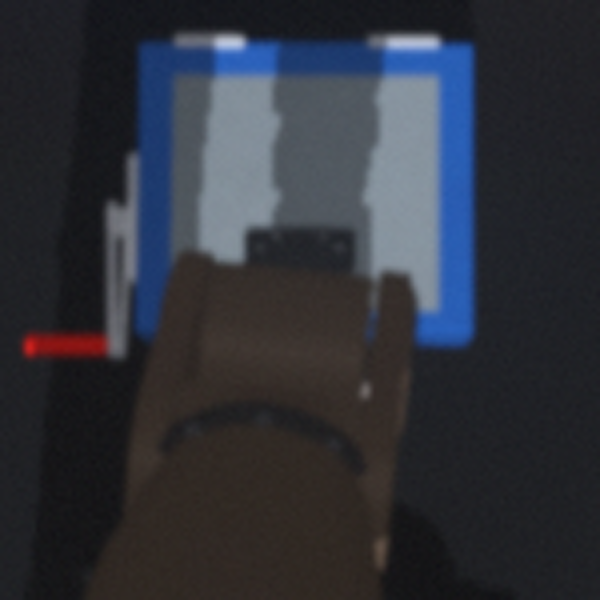

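```bash
python3 - <<'E'
from h import *
import pickle
S,T=pickle.load(open("cams.pkl","rb"))
for X in [(.4398,.0324,.139),(.44,.035,.096),(.44,.032,.22)]:
    print((proj(S,X)-[200,130])*4,(proj(T,X)-[170,120])*4)
E
```

```text
[206.19177286 210.11590801] [303.84524594 386.75991044]
[209.72091097 253.48619914] [302.23280641 390.51180873]
[204.58475534 120.30329754] [300.1884382  377.79493021]
```

Request:
carry_out --deltas '[0.001,0.003,-0.03,0,0,0,0.68,0.001,0.003,-0.05,0,0,0,0.68,0.001,0.003,-0.062,0,0,0,0.68,0.001,0.003,-0.062,0,0,0,0.68,0.001,0.003,-0.062,0,0,0,0.95,0.001,0.003,-0.062,0,0,0,0.95,0.001,0.003,-0.062,0,0,0,0.95,0.001,0.003,-0.062,0,0,0,0.95,0.001,0.003,-0.062,0,0,0,0.95,0.001,0.003,-0.062,0,0,0,0.95]' --grip_force 15

```text
time_s: 3.3
ee_pos: [0.4405, 0.0356, 0.0769]
tcp_rot: [3.141, -0.0, 0.024]
force: [-3.1, -0.4, 7.4]
gripper_width: 0.0116
```

Request:
carry_out --deltas '[0.0003,0,0.0125,0,0,0,0.95,0.0012,0,0.025,0,0,0,0.95,0.0028,0.0001,0.0374,0,0,0,0.95,0.005,0.0001,0.0497,0,0,0,0.95,0.0084,0.0002,0.0643,0,0,0,0.95,0.0127,0.0003,0.0786,0,0,0,0.95,0.0179,0.0004,0.0927,0,0,0,0.95,0.0238,0.0006,0.1065,0,0,0,0.95,0.0306,0.0008,0.1199,0,0,0,0.95,0.0369,0.0009,0.1307,0,0,0,0.95]' --grip_force 15

```text
time_s: 4.3
ee_pos: [0.4753, 0.0364, 0.2073]
tcp_rot: [3.141, 0.005, 0.024]
force: [-10.0, -2.2, 0.8]
gripper_width: 0.0113
```

Request:
carry_out --deltas '[0.006,0.0002,0.011,0,0,0,0.95,0.0125,0.0003,0.0218,0,0,0,0.95,0.0204,0.0005,0.0317,0,0,0,0.95,0.0287,0.0007,0.0411,0,0,0,0.95,0.0375,0.0009,0.05,0,0,0,0.95,0.0468,0.0011,0.0586,0,0,0,0.95,0.0565,0.0013,0.0667,0,0,0,0.95,0.0665,0.0015,0.0743,0,0,0,0.95,0.0769,0.0018,0.0814,0,0,0,0.95,0.0877,0.002,0.0879,0,0,0,0.95]'

```text
time_s: 5.3
ee_pos: [0.564, 0.0385, 0.2966]
tcp_rot: [3.141, 0.002, 0.024]
force: [-8.6, 0.1, 9.4]
gripper_width: 0.0115
```

```bash
python3 - <<'E'
from h import *
d=get_image("scene")["pixels"][:,:,::-1];cv2.imwrite("pics/s2.png",cv2.resize(d[80:270,200:390],None,fx=3,fy=3,interpolation=cv2.INTER_CUBIC))
s=ctrl.read_state();print(s['time_s'],s['ee_pos'],s['force'],s['wrist_torque'])
E
```

```text
5.35 [0.56594279 0.03853185 0.29745281] [-9.35618204  0.07423565 12.8329531 ] [ 1.69848191e-02  1.61962664e+00 -1.35920789e-03]
```

View pics/s2.png

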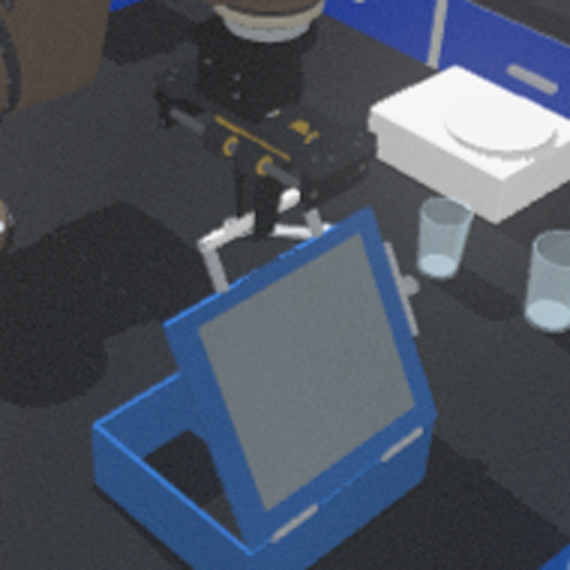

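Request:
carry_out --deltas '[0.0,0,0.0035,0,0,0,0.95,0.004,0.0001,0.0055,0,0,0,0.95,0.008,0.0002,0.0075,0,0,0,0.95,0.012,0.0003,0.0095,0,0,0,0.95,0.016,0.0004,0.011,0,0,0,0.95,0.02,0.0005,0.0125,0,0,0,0.95,0.0236,0.0006,0.014,0,0,0,0.95,0.0236,0.0006,0.014,0,0,0,0.95,0.0236,0.0006,0.014,0,0,0,0.95,0.0236,0.0006,0.014,0,0,0,0.95]' --grip_force 10

```text
time_s: 6.35
ee_pos: [0.589, 0.0391, 0.3101]
tcp_rot: [3.141, -0.002, 0.024]
force: [-4.4, -1.6, 7.0]
gripper_width: 0.0117
```

```bash
cat >> h.py <<'E'
HX,HZ=.690,.096
def rep(L=0):
    s=ctrl.read_state();p=s['ee_pos'];f=s['force']
    w=p+[0,0,.019];a=np.arctan2(w[2]-HZ,HX-w[0]);r=np.hypot(w[2]-HZ,HX-w[0])
    print('t%.2f'%s['time_s'],'p',np.round(p,4),'f',np.round(f,2),'a %.4f r %.4f'%(a,r),'rad_out %.2f tan_up %.2f'%(-f[0]*np.cos(a)+f[2]*np.sin(a),f[0]*np.sin(a)+f[2]*np.cos(a)),'w',round(float(s['gripper_width']),4), 'tq',np.round(s['wrist_torque'],2))
E
python3 -c "
from h import *
rep()"
```

```text
t6.35 p [0.589  0.0391 0.3101] f [-4.37 -1.59  6.98] a 1.1620 r 0.2540 rad_out 8.15 tan_up -1.24 w 0.0117 tq [-0.16  0.68 -0.04]
```

Request:
carry_out --deltas '[0.001,0,0.0004,0,0,0,0.95,0.002,0,0.0008,0,0,0,0.95,0.003,0.0001,0.0012,0,0,0,0.95,0.004,0.0001,0.0016,0,0,0,0.95,0.005,0.0001,0.002,0,0,0,0.95,0.006,0.0001,0.0024,0,0,0,0.95,0.007,0.0002,0.0028,0,0,0,0.95,0.008,0.0002,0.0032,0,0,0,0.95,0.008,0.0002,0.0032,0,0,0,0.95,0.008,0.0002,0.0032,0,0,0,0.95]'

```text
time_s: 7.35
ee_pos: [0.5971, 0.0392, 0.3133]
tcp_rot: [3.141, -0.002, 0.024]
force: [-3.6, -0.6, 7.4]
gripper_width: 0.0119
```

```bash
python3 -c "
from h import *
rep()
d=get_image('scene')['pixels'][:,:,::-1];cv2.imwrite('pics/s3.png',cv2.resize(d[80:270,200:390],None,fx=3,fy=3,interpolation=cv2.INTER_CUBIC))
d=get_image('top')['pixels'][:,:,::-1];cv2.imwrite('pics/t3.png',cv2.resize(d[80:270,130:320],None,fx=3,fy=3,interpolation=cv2.INTER_CUBIC))
rep()"
```

```text
t7.35 p [0.5971 0.0392 0.3133] f [-3.56 -0.57  7.44] a 1.1962 r 0.2539 rad_out 8.22 tan_up -0.59 w 0.0119 tq [-0.11  0.62 -0.03]
t7.45 p [0.5971 0.0392 0.3133] f [-4.   -0.74  7.04] a 1.1961 r 0.2539 rad_out 8.02 tan_up -1.15 w 0.0116 tq [-0.16  0.64  0.02]
```

View pics/t3.png

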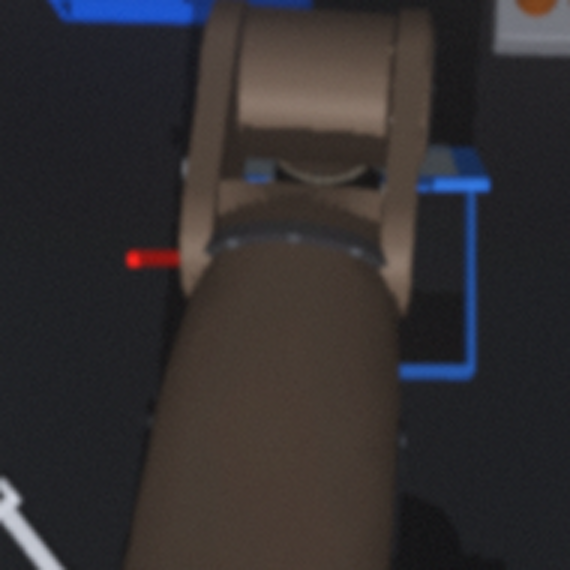

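View pics/s3.png

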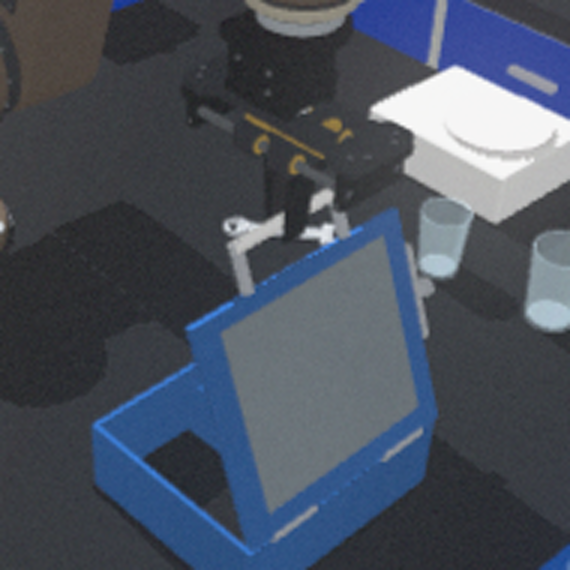

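```bash
cat >> h.py <<'E'
import pickle
S,T=pickle.load(open("cams.pkl","rb"))
cc=np.array([.5855,.0385]);yaw=.025
ex=np.array([np.cos(yaw),np.sin(yaw)]);ey=np.array([-np.sin(yaw),np.cos(yaw)])
def W(x,y,z): return np.r_[cc+x*ex+y*ey,z]
def plane(c,u,v,yc):
    K,R,t=c;o=-R.T@t;d=R.T@np.linalg.solve(K,[u,v,1]);n=np.r_[ey,0]
    X=o+d*(n@(W(0,yc,0)-o))/(n@d);return (X[:2]-cc)@ex,X[2]
E
python3 - <<'E'
from h import *
from scipy.optimize import fsolve
def onc(c,u,v,xf,zf=.056,g=(0,.14)):
    # ray point with circle in case frame
    K,R,t=c;o=-R.T@t;d=R.T@np.linalg.solve(K,[u,v,1])
    L=np.linspace(.9,1.5,60001);P=o+L[:,None]*d
    x=(P[:,:2]-cc)@ex;y=(P[:,:2]-cc)@ey;q=np.hypot(x-xf,P[:,2]-zf)-.094
    i=np.where(np.diff(np.sign(q)))[0];return [(round(x[k],4),round(y[k],4),round(P[k,2],4)) for k in i]
for xf in(-.029,-.026,-.023,-.02,-.017,-.014):
    print(xf,"init",onc(T,*cr(98,520,6,170,120),xf),"now",onc(T,*cr(153,258,3,130,80),xf))
E
```

```text
-0.029 init [(np.float64(-0.1139), np.float64(0.1697), np.float64(0.0963)), (np.float64(-0.1052), np.float64(0.1862), np.float64(0.001))] now [(np.float64(-0.0067), np.float64(0.1778), np.float64(0.1473)), (np.float64(0.0247), np.float64(0.2093), np.float64(-0.0211))]
-0.026 init [(np.float64(-0.1134), np.float64(0.1707), np.float64(0.0905)), (np.float64(-0.1057), np.float64(0.1853), np.float64(0.0062))] now [(np.float64(-0.0069), np.float64(0.1776), np.float64(0.148)), (np.float64(0.025), np.float64(0.2097), np.float64(-0.0229))]
-0.023 init [(np.float64(-0.1128), np.float64(0.1719), np.float64(0.0838)), (np.float64(-0.1063), np.float64(0.1842), np.float64(0.0124))] now [(np.float64(-0.007), np.float64(0.1775), np.float64(0.1486)), (np.float64(0.0253), np.float64(0.21), np.float64(-0.0246))]
-0.02 init [(np.float64(-0.112), np.float64(0.1734), np.float64(0.0752)), (np.float64(-0.107), np.float64(0.1829), np.float64(0.0204))] now [(np.float64(-0.0071), np.float64(0.1774), np.float64(0.1491)), (np.float64(0.0256), np.float64(0.2103), np.float64(-0.0262))]
-0.017 init [(np.float64(-0.1108), np.float64(0.1757), np.float64(0.062)), (np.float64(-0.1082), np.float64(0.1807), np.float64(0.0331))] now [(np.float64(-0.0071), np.float64(0.1774), np.float64(0.1495)), (np.float64(0.0259), np.float64(0.2105), np.float64(-0.0276))]
-0.014 init [] now [(np.float64(-0.0072), np.float64(0.1773), np.float64(0.1498)), (np.float64(0.0262), np.float64(0.2108), np.float64(-0.029))]
```

Request:
carry_out --deltas '[0.002,0,0.0012,0,0,0,0.95,0.004,0.0001,0.0022,0,0,0,0.95,0.006,0.0001,0.0032,0,0,0,0.95,0.008,0.0002,0.0041,0,0,0,0.95,0.01,0.0002,0.0049,0,0,0,0.95,0.012,0.0003,0.0057,0,0,0,0.95,0.014,0.0003,0.0065,0,0,0,0.95,0.016,0.0004,0.0073,0,0,0,0.95,0.016,0.0004,0.0073,0,0,0,0.95,0.016,0.0004,0.0073,0,0,0,0.95]'

```text
time_s: 8.45
ee_pos: [0.6129, 0.0396, 0.3191]
tcp_rot: [3.142, -0.0, 0.024]
force: [-0.3, -1.8, -1.7]
gripper_width: 0.0115
```

```bash
python3 -c "
from h import *
rep()
d=get_image('top')['pixels'][:,:,::-1];cv2.imwrite('pics/t4.png',cv2.resize(d[130:190,130:230],None,fx=6,fy=6,interpolation=cv2.INTER_CUBIC))
rep()"
```

```text
t8.45 p [0.6129 0.0396 0.3191] f [-0.27 -1.84 -1.72] a 1.2625 r 0.2541 rad_out -1.56 tan_up -0.78 w 0.0115 tq [-0.32 -0.03 -0.07]
t8.50 p [0.6128 0.0396 0.3191] f [ 0.2  -2.17 -2.67] a 1.2621 r 0.2541 rad_out -2.61 tan_up -0.62 w 0.0112 tq [-0.24 -0.04 -0.03]
```

View pics/t4.png

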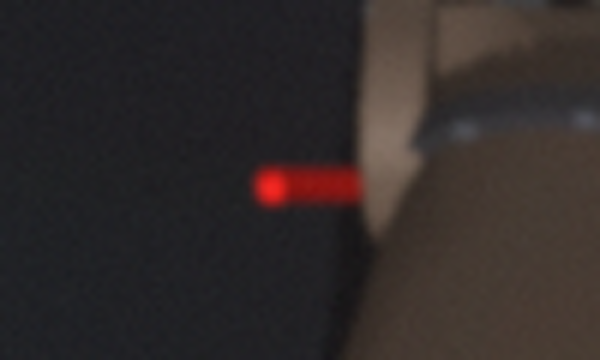

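Request:
carry_out --deltas '[0.001,0,0.0003,0,0,0,0.95,0.002,0,0.0006,0,0,0,0.95,0.003,0.0001,0.0009,0,0,0,0.95,0.004,0.0001,0.0012,0,0,0,0.95,0.005,0.0001,0.0015,0,0,0,0.95,0.006,0.0001,0.0018,0,0,0,0.95,0.007,0.0001,0.0021,0,0,0,0.95,0.007,0.0001,0.0021,0,0,0,0.95,0.007,0.0001,0.0021,0,0,0,0.95,0.007,0.0001,0.0021,0,0,0,0.95]'

```text
time_s: 9.5
ee_pos: [0.6195, 0.0398, 0.3214]
tcp_rot: [-3.142, 0.001, 0.024]
force: [-3.1, -1.5, -3.3]
gripper_width: 0.0115
```

```bash
python3 -c "
from h import *
rep()
d=get_image('top')['pixels'][:,:,::-1];cv2.imwrite('pics/t5.png',cv2.resize(d[130:190,130:230],None,fx=6,fy=6,interpolation=cv2.INTER_CUBIC))
rep()"
```

```text
t9.50 p [0.6195 0.0398 0.3214] f [-3.15 -1.52 -3.32] a 1.2901 r 0.2544 rad_out -2.32 tan_up -3.94 w 0.0115 tq [-0.26  0.25 -0.03]
t9.55 p [0.6196 0.0398 0.3214] f [-1.7  -1.25 -3.23] a 1.2903 r 0.2544 rad_out -2.63 tan_up -2.53 w 0.0116 tq [-0.31  0.29 -0.04]
```

View pics/t5.png

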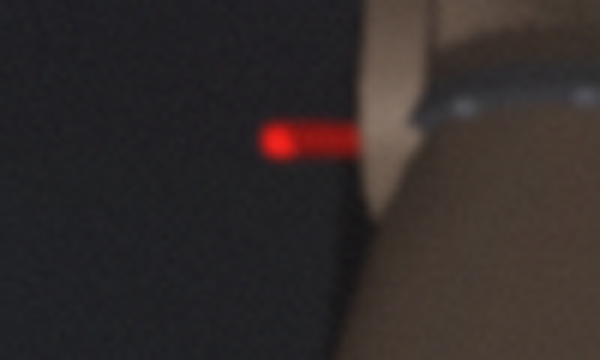

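Request:
carry_out --deltas '[0.0005,0,0.0001,0,0,0,0.95,0.001,0,0.0002,0,0,0,0.95,0.0015,0,0.0004,0,0,0,0.95,0.002,0,0.0005,0,0,0,0.95,0.002,0,0.0005,0,0,0,0.95,0.002,0,0.0005,0,0,0,0.95,0.002,0,0.0005,0,0,0,0.95,0.002,0,0.0005,0,0,0,0.95,0.002,0,0.0005,0,0,0,0.95,0.002,0,0.0005,0,0,0,0.95]'

```text
time_s: 10.55
ee_pos: [0.6218, 0.0398, 0.322]
tcp_rot: [-3.142, -0.0, 0.024]
force: [-5.3, -0.4, -1.4]
gripper_width: 0.0116
```

```bash
python3 -c "
from h import *
rep()
d=get_image('top')['pixels'][:,:,::-1];cv2.imwrite('pics/t6.png',cv2.resize(d[130:190,130:230],None,fx=6,fy=6,interpolation=cv2.INTER_CUBIC))
rep()"
```

```text
t10.55 p [0.6218 0.0398 0.322 ] f [-5.32 -0.36 -1.43] a 1.2992 r 0.2544 rad_out 0.05 tan_up -5.51 w 0.0116 tq [-0.13  0.67  0.03]
t10.60 p [0.6217 0.0398 0.322 ] f [-4.48 -0.06 -0.54] a 1.2991 r 0.2544 rad_out 0.68 tan_up -4.46 w 0.0112 tq [-0.08  0.71 -0.04]
```

View pics/t6.png

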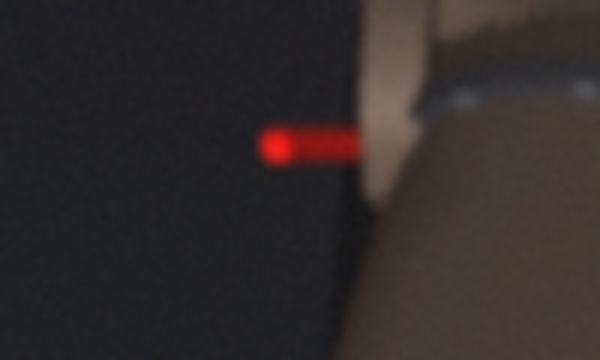

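Request:
carry_out --deltas '[-0.001,0,-0.0003,0,0,0,0.95,-0.002,0,-0.0006,0,0,0,0.95,-0.003,0,-0.0009,0,0,0,0.95,-0.004,0,-0.0011,0,0,0,0.95,-0.005,0,-0.0014,0,0,0,0.95,-0.006,0,-0.0017,0,0,0,0.95,-0.007,0,-0.002,0,0,0,0.95,-0.008,0,-0.0023,0,0,0,0.95,-0.008,0,-0.0023,0,0,0,0.95,-0.008,0,-0.0023,0,0,0,0.95]'

```text
time_s: 11.6
ee_pos: [0.6138, 0.0397, 0.3197]
tcp_rot: [3.141, -0.0, 0.024]
force: [-1.5, -2.2, -1.3]
gripper_width: 0.0118
```

```bash
python3 -c "
from h import *
rep()
d=get_image('top')['pixels'][:,:,::-1];cv2.imwrite('pics/t7.png',cv2.resize(d[130:190,130:230],None,fx=6,fy=6,interpolation=cv2.INTER_CUBIC))
rep()"
```

```text
t11.60 p [0.6138 0.0397 0.3197] f [-1.53 -2.21 -1.33] a 1.2664 r 0.2544 rad_out -0.81 tan_up -1.86 w 0.0118 tq [-0.42  0.12  0.03]
t11.65 p [0.6138 0.0397 0.3196] f [-1.29 -2.64 -1.03] a 1.2664 r 0.2543 rad_out -0.59 tan_up -1.54 w 0.0112 tq [-0.42  0.07 -0.04]
```

View pics/t7.png

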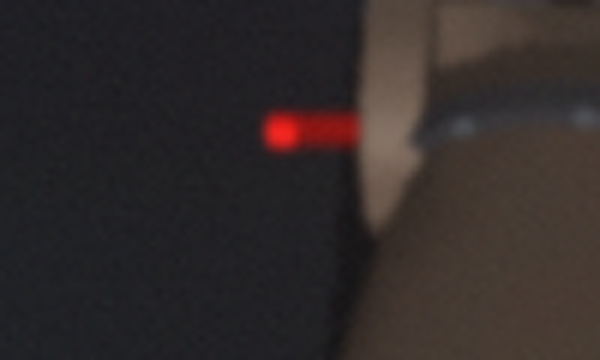

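Request:
carry_out --deltas '[-0.0005,0,-0.0002,0,0,0,0.95,-0.001,0,-0.0003,0,0,0,0.95,-0.0015,0,-0.0005,0,0,0,0.95,-0.002,0,-0.0006,0,0,0,0.95,-0.0025,0,-0.0008,0,0,0,0.95,-0.003,0,-0.0009,0,0,0,0.95,-0.003,0,-0.0009,0,0,0,0.95,-0.003,0,-0.0009,0,0,0,0.95,-0.003,0,-0.0009,0,0,0,0.95,-0.003,0,-0.0009,0,0,0,0.95]'

```text
time_s: 12.65
ee_pos: [0.6111, 0.0396, 0.3189]
tcp_rot: [3.141, -0.001, 0.024]
force: [3.2, -3.4, -0.9]
gripper_width: 0.0119
```

```bash
python3 -c "
from h import *
rep()
d=get_image('top')['pixels'][:,:,::-1];cv2.imwrite('pics/t8.png',cv2.resize(d[130:190,130:230],None,fx=6,fy=6,interpolation=cv2.INTER_CUBIC))
rep()"
```

```text
t12.65 p [0.6111 0.0396 0.3189] f [ 3.19 -3.44 -0.88] a 1.2555 r 0.2544 rad_out -1.83 tan_up 2.76 w 0.0119 tq [-0.65 -0.74 -0.07]
t12.70 p [0.6111 0.0397 0.3189] f [ 4.03 -2.93 -0.84] a 1.2555 r 0.2544 rad_out -2.05 tan_up 3.57 w 0.0117 tq [-0.67 -0.75 -0.03]
```

View pics/t8.png

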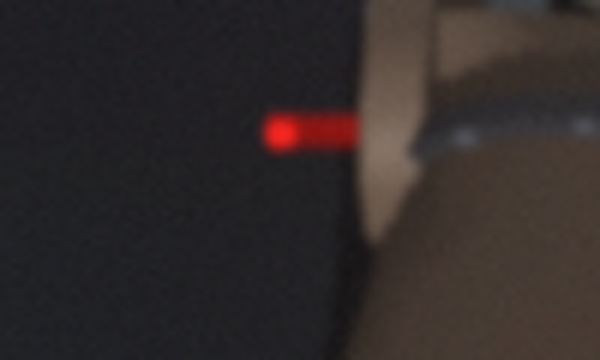

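Request:
carry_out --deltas '[0.0012,0,0.0003,0,0,0,0.95,0.0012,0,0.0003,0,0,0,0.65,0.0012,0,0.0003,0,0,0,0.65,0.0012,0,0.0003,0,0,0,0.65,0.0012,0,0.02,0,0,0,0.65,0.0012,0,0.05,0,0,0,0.65,0.0012,0,0.085,0,0,0,0.5,-0.01,-0.03,0.085,0,0,0,0.5,-0.03,-0.07,0.085,0,0,0,0.5,-0.05,-0.11,0.085,0,0,0,0.5]'

```text
time_s: 13.7
ee_pos: [0.5599, -0.0708, 0.4037]
tcp_rot: [-3.141, 0.0, 0.026]
force: [0.9, -0.6, 0.5]
gripper_width: 0.0472
```

```bash
python3 -c "
from h import *
rep()
d=get_image('scene')['pixels'][:,:,::-1];cv2.imwrite('pics/s9.png',cv2.resize(d,(800,600),interpolation=cv2.INTER_CUBIC))
rep()"
```

```text
t13.70 p [ 0.5599 -0.0708  0.4037] f [ 0.89 -0.57  0.45] a 1.1919 r 0.3516 rad_out 0.09 tan_up 0.99 w 0.0472 tq [-0.07 -0.07  0.01]
t13.75 p [ 0.5577 -0.0755  0.4041] f [ 0.73 -2.86  2.63] a 1.1865 r 0.3528 rad_out 2.16 tan_up 1.67 w 0.0472 tq [-0.09 -0.11 -0.  ]
```

View pics/s9.png

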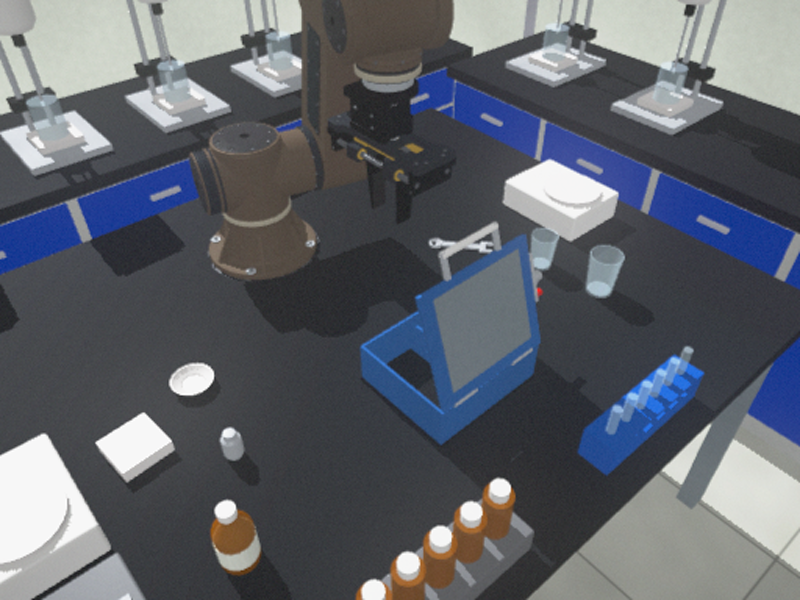

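Request:
carry_out --deltas '[-0.081,-0.28,-0.25,0,0,-90,0.3,-0.081,-0.28,-0.25,0,0,-90,0.3,-0.081,-0.28,-0.25,0,0,-90,0.3,-0.081,-0.28,-0.25,0,0,-90,0.3,-0.081,-0.28,-0.25,0,0,-90,0.3,-0.081,-0.28,-0.25,0,0,-90,0.3,-0.081,-0.28,-0.25,0,0,-90,0.3,-0.081,-0.28,-0.25,0,0,-90,0.3,-0.081,-0.28,-0.25,0,0,-90,0.3,-0.081,-0.28,-0.25,0,0,-90,0.3]'

```text
time_s: 14.75
ee_pos: [0.4791, -0.3507, 0.1526]
tcp_rot: [3.14, 0.002, -1.484]
force: [0.2, 1.2, 0.3]
gripper_width: 0.0662
```

```bash
python3 -c "
from h import *
d=get_image('top')['pixels'][:,:,::-1];cv2.imwrite('pics/t10.png',cv2.resize(d[100:300,160:420],None,fx=3,fy=3,interpolation=cv2.INTER_CUBIC))
s=ctrl.read_state();print(s['ee_pos'],s['tcp_rot'],s['joints'])"
```

```text
[ 0.47948932 -0.3504425   0.15318418] [ 3.14092728e+00  1.03799224e-03 -1.49237497e+00] [-7.42434147e-01  5.14706026e-01  1.70403293e+00  2.76446953e-04
  9.24066761e-01  7.49773767e-01]
```

View pics/t10.png

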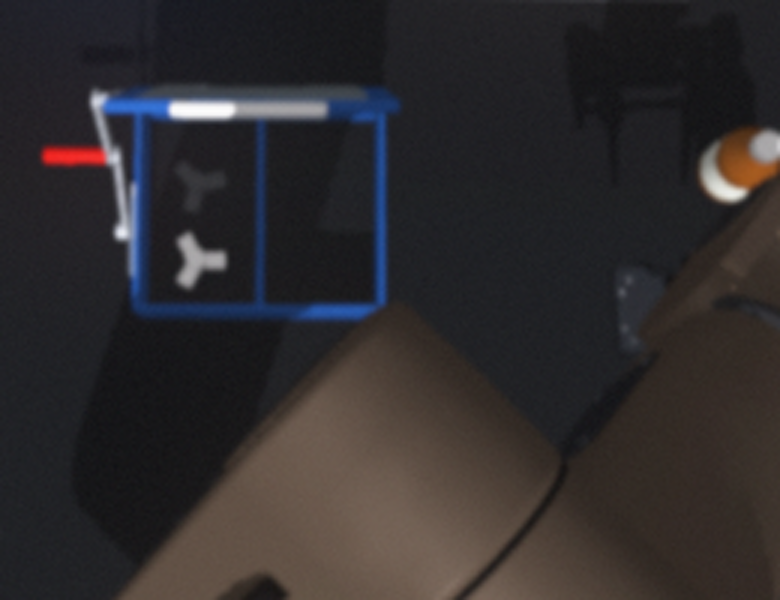

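Request:
carry_out --deltas '[0.0005,0,-0.05,0,0,-3,0.3,0.0005,0,-0.1,0,0,-3,0.3,0.0005,0,-0.125,0,0,-3,0.3,0.0005,0,-0.134,0,0,-3,0.3,0.0005,0,-0.134,0,0,-3,0.75,0.0005,0,-0.134,0,0,-3,0.75,0.0005,0,-0.134,0,0,-3,0.75,0.0005,0,-0.134,0,0,-3,0.75,0.0005,0,-0.134,0,0,-3,0.75,0.0005,0,-0.12,0,0,-3,0.75]' --grip_force 20

```text
time_s: 15.8
ee_pos: [0.4797, -0.3497, 0.0333]
tcp_rot: [3.14, 0.002, -1.528]
force: [0.6, 0.1, -1.6]
gripper_width: 0.0328
```

```bash
python3 -c "
from h import *
d=get_image('scene')['pixels'][:,:,::-1];cv2.imwrite('pics/s11.png',cv2.resize(d[200:330,90:220],None,fx=4,fy=4,interpolation=cv2.INTER_CUBIC))
s=ctrl.read_state();print(s['ee_pos'],s['tcp_rot'],s['force'],s['gripper_width'])
print(W(-.045,-.059,.04))"
```

```text
[ 0.48064682 -0.35059288  0.03622935] [-3.14066682e+00 -1.05930863e-03 -1.52809752e+00] [ 1.26260208 -0.77052724  0.58358435] 0.033112471506686995
[ 0.54198891 -0.02160645  0.04      ]
```

View pics/s11.png

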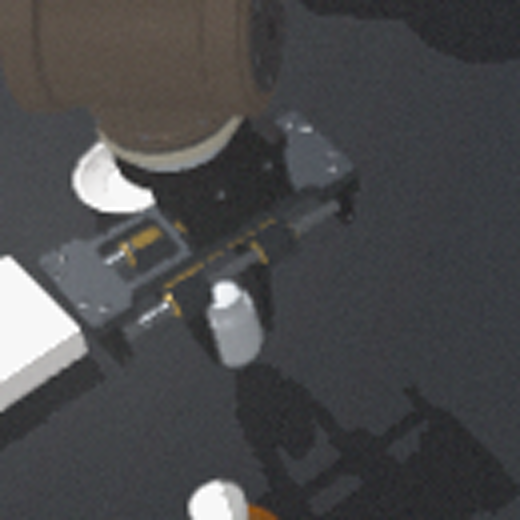

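Request:
carry_out --deltas '[0,0,0.045,0,0,-1,0.75,0,0,0.09,0,0,-1,0.75,0,0.01,0.135,0,0,-1,0.75,0.005,0.05,0.16,0,0,-1,0.75,0.01,0.1,0.17,0,0,-1,0.75,0.015,0.148,0.17,0,0,-1,0.75,0.02,0.196,0.17,0,0,-1,0.75,0.03,0.24,0.17,0,0,-1,0.75,0.036,0.284,0.17,0,0,-1,0.75,0.042,0.328,0.17,0,0,-1,0.75]'

```text
time_s: 16.85
ee_pos: [0.5222, -0.0204, 0.2046]
tcp_rot: [-3.141, -0.0, -1.546]
force: [0.4, -0.7, -1.3]
gripper_width: 0.0333
```

Request:
carry_out --deltas '[0,0,0,0,0,0,0.75,0,0,0,0,0,0,0.75,0,0,0,0,0,0,0.75,0,0,0,0,0,0,0.75,0,0,0,0,0,0,0.75,0,0,-0.02,0,0,0,0.75,0,0,-0.04,0,0,0,0.75,0,0,-0.05,0,0,0,0.75,0,0,-0.05,0,0,0,0.75,0,0,-0.05,0,0,0,0.75]'

```text
time_s: 17.85
ee_pos: [0.5226, -0.0225, 0.1543]
tcp_rot: [-3.141, -0.0, -1.546]
force: [-0.3, -0.5, -1.2]
gripper_width: 0.033
```

```bash
python3 -c "
from h import *
for n in('scene','top'):
  d=get_image(n)['pixels'][:,:,::-1];cv2.imwrite('pics/%s12.png'%n,cv2.resize(d[60:300,160:400],None,fx=2.5,fy=2.5,interpolation=cv2.INTER_CUBIC))
s=ctrl.read_state();print(s['time_s'],s['ee_pos'],s['tcp_rot'],s['force'],s['gripper_width'])
"
```

```text
17.95 [ 0.52269598 -0.02239013  0.15459379] [-3.14034855e+00 -3.73381174e-04 -1.54571345e+00] [ 0.17778324 -1.05959844 -1.03532614] 0.03322444985034583
```

View pics/scene12.png

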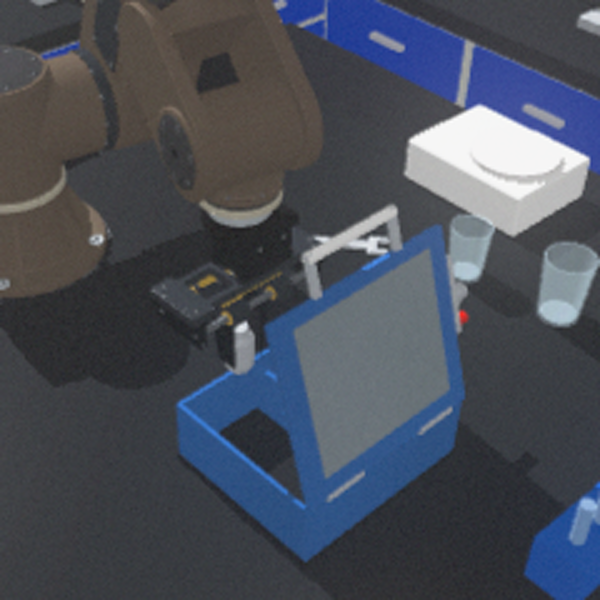

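View pics/top12.png

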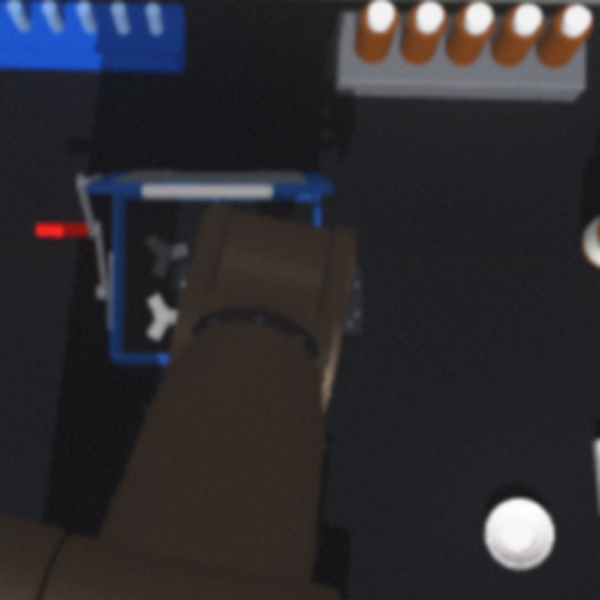

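```bash
python3 -c "
from h import *
for z in(.3,.36,.42,.5): print(z,ray(T,262,144,z)[:2], ray(T,300,152,z)[:2])
print(ray(T,160+205/2.5,60+190/2.5,.337), proj(T,(.613,.04,.337)),proj(S,(.613,.04,.337)))
"
```

```text
0.3 [ 0.60482616 -0.00619587] [ 0.58786554 -0.09770816]
0.36 [ 0.59051365 -0.00643582] [ 0.57454452 -0.09259852]
0.42 [ 0.57620115 -0.00667578] [ 0.56122349 -0.08748888]
0.5 [ 0.55711781 -0.00699572] [ 0.54346212 -0.08067603]
[0.61360013 0.04056743 0.337     ] [242.23579805 136.26002034] [300.00624851 152.08795908]
```

Request:
carry_out --deltas '[0,0,-0.03,0,0,0,0.75,0,0,-0.06,0,0,0,0.75,0,0,-0.085,0,0,0,0.75,0,0,-0.105,0,0,0,0.75,0,0,-0.117,0,0,0,0.75,0,0,-0.123,0,0,0,0.75,0,0,-0.127,0,0,0,0.75,0,0,-0.1295,0,0,0,0.75,0,0,-0.1295,0,0,0,0.75,0,0,-0.1295,0,0,0,0.75]'

```text
time_s: 18.95
ee_pos: [0.5229, -0.0221, 0.0254]
tcp_rot: [-3.14, -0.0, -1.546]
force: [-0.2, 3.2, 6.9]
gripper_width: 0.033
```

```bash
python3 -c "
from h import *
for n in('scene',):
  d=get_image(n)['pixels'][:,:,::-1];cv2.imwrite('pics/%s13.png'%n,cv2.resize(d[100:300,180:380],None,fx=3,fy=3,interpolation=cv2.INTER_CUBIC))
s=ctrl.read_state();print(s['time_s'],s['ee_pos'],s['tcp_rot'],s['force'],s['gripper_width'])
"
```

```text
19.0 [ 0.52291756 -0.02215034  0.02541333] [-3.13956884e+00 -3.30843171e-04 -1.54562927e+00] [-0.48976237  1.88363866  7.23101116] 0.03341281035822117
```

View pics/scene13.png

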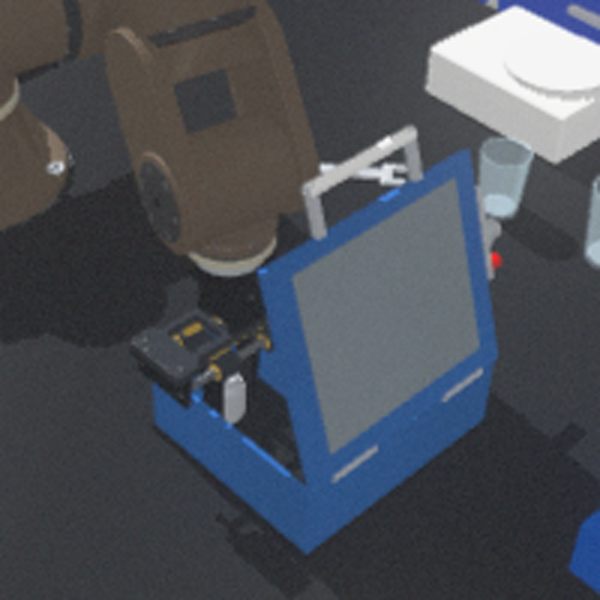

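Request:
carry_out --deltas '[0,0,0,0,0,0,0.48,0,0,0,0,0,0,0.48,0,0,0,0,0,0,0.48,0,0,0.02,0,0,0,0.48,0,0,0.06,0,0,0,0.48,0,0,0.1,0,0,0,0.48,0,0,0.14,0,0,0,0.48,-0.02,0,0.18,0,0,0,0.48,-0.05,0.02,0.21,0,0,0,0.48,-0.08,0.05,0.22,0,0,0,0.48]'

```text
time_s: 20.0
ee_pos: [0.4422, 0.0275, 0.2468]
tcp_rot: [-3.137, -0.001, -1.548]
force: [0.6, 0.9, -0.1]
gripper_width: 0.0494
```

```bash
python3 -c "
from h import *
d=get_image('scene')['pixels'][:,:,::-1];cv2.imwrite('pics/s14.png',cv2.resize(d[100:290,200:390],None,fx=3,fy=3,interpolation=cv2.INTER_CUBIC))
cv2.imwrite('pics/s14k.png',cv2.resize(d[150:220,310:380],None,fx=8,fy=8,interpolation=cv2.INTER_CUBIC))
d=get_image('top')['pixels'][:,:,::-1];cv2.imwrite('pics/t14.png',cv2.resize(d[110:230,160:300],None,fx=5,fy=5,interpolation=cv2.INTER_CUBIC))
s=ctrl.read_state();print(s['time_s'],s['ee_pos'],s['tcp_rot'],s['force'],s['gripper_width'])
"
```

```text
20.1 [0.43970443 0.0296659  0.24609622] [-3.13947389e+00  4.96759413e-06 -1.54403099e+00] [ 0.51117175  0.04245328 -0.52159349] 0.04938129050811199
```

View pics/s14.png

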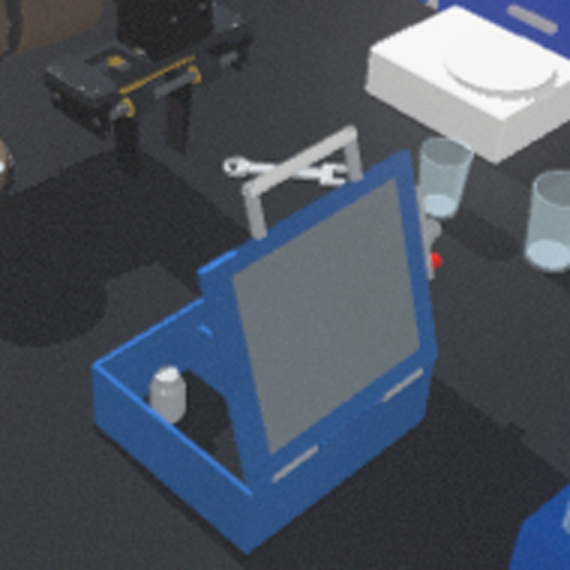

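View pics/s14k.png

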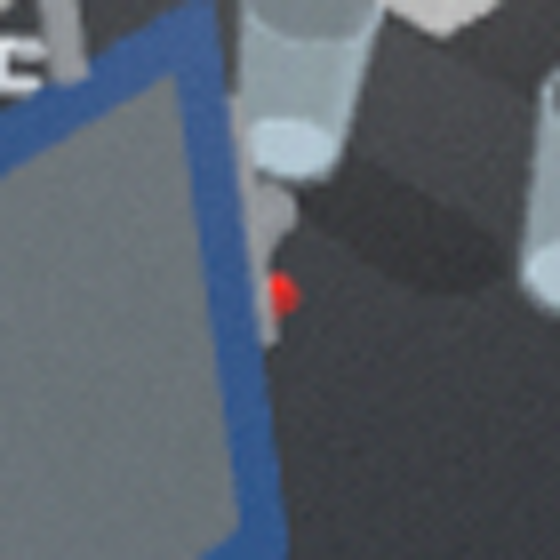

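View pics/t14.png

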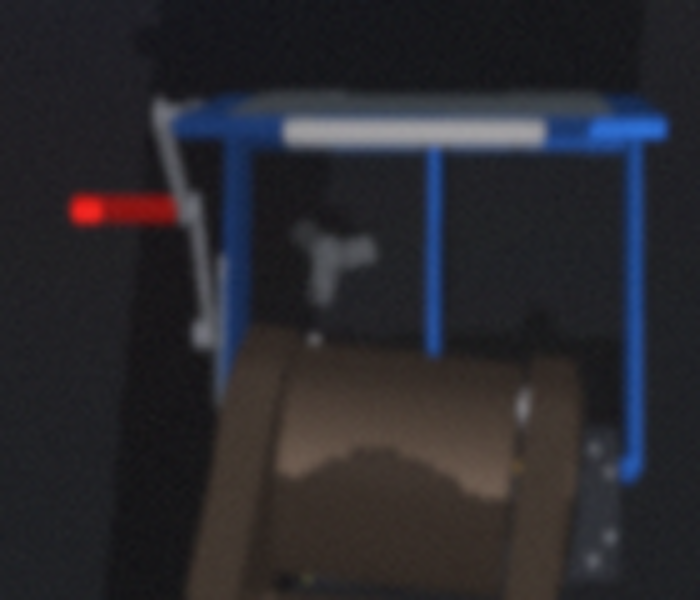

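```bash
python3 - <<'E'
from h import *
np.set_printoptions(precision=4,suppress=True)
t=lambda x,y:cr(x,y,5,160,110);s=lambda x,y:cr(x,y,8,310,150)
def case(X):return np.r_[(X[:2]-cc)@ex,(X[:2]-cc)@ey,X[2]]
for p,q in [((74,210),(287,293)),((80,210),(284,294)),((74,210),(284,296))]:
    X=tri((S,T),(s(*q),t(*p)));print(X,case(X))
for z in(.12,.13,.14): print(z,[case(ray(T,*t(*p),z)) for p in((72,210),(178,209),(188,209))])
for z in(.05,.056): print('foot',case(ray(T,*t(203,333),z)))
for z in(.2,.21): print('top',case(ray(T,*t(163,108),z)))
E
```

```text
[0.6181 0.2401 0.125 ] [0.0377 0.2007 0.125 ]
[0.6184 0.2369 0.1262] [0.0378 0.1975 0.1262]
[0.6179 0.2399 0.1237] [0.0375 0.2005 0.1237]
0.12 [array([0.0385, 0.2026, 0.12  ]), array([0.0393, 0.1428, 0.12  ]), array([0.0393, 0.1371, 0.12  ])]
0.13 [array([0.0363, 0.2006, 0.13  ]), array([0.0371, 0.1412, 0.13  ]), array([0.0371, 0.1356, 0.13  ])]
0.14 [array([0.0341, 0.1986, 0.14  ]), array([0.0349, 0.1397, 0.14  ]), array([0.0349, 0.1341, 0.14  ])]
foot [-0.02    0.1373  0.05  ]
foot [-0.021   0.1364  0.056 ]
top [0.076  0.1394 0.2   ]
top [0.0733 0.1378 0.21  ]
```

Request:
carry_out --deltas '[0,0.04,0.005,0,0,8,0.58,0,0.08,0.005,0,0,16,0.58,0,0.12,0.005,0,0,24,0.58,0,0.16,0.005,0,0,32,0.58,0,0.198,0.005,0,0,40,0.58,0.03,0.198,0.005,0,0,48,0.58,0.06,0.198,0.005,0,0,56,0.58,0.09,0.198,0.005,0,0,64,0.58,0.13,0.198,0.005,0,0,72,0.58,0.15,0.198,0.005,0,0,80,0.58]'

```text
time_s: 21.1
ee_pos: [0.5949, 0.2253, 0.2483]
tcp_rot: [3.141, 0.0, -0.144]
force: [-0.5, -0.8, -1.0]
gripper_width: 0.04
```

Request:
carry_out --deltas '[0.026,0,0,0,0,8,0.58,0.026,0,0,0,0,10,0.58,0.026,0,-0.02,0,0,10,0.58,0.026,0,-0.04,0,0,10,0.58,0.026,0,-0.06,0,0,10,0.58,0.026,0,-0.07,0,0,10,0.58,0.026,0,-0.07,0,0,10,0.58,0.026,0,-0.07,0,0,10,0.58,0.026,0,-0.07,0,0,10,0.58,0.026,0,-0.07,0,0,10,0.58]'

```text
time_s: 22.1
ee_pos: [0.6186, 0.2258, 0.1802]
tcp_rot: [-3.141, -0.001, 0.025]
force: [-0.3, -0.1, -0.8]
gripper_width: 0.0401
```

```bash
python3 -c "
from h import *
d=get_image('scene')['pixels'][:,:,::-1];cv2.imwrite('pics/s15.png',cv2.resize(d[60:260,230:430],None,fx=3,fy=3,interpolation=cv2.INTER_CUBIC))
d=get_image('top')['pixels'][:,:,::-1];cv2.imwrite('pics/t15.png',cv2.resize(d[80:230,130:280],None,fx=4,fy=4,interpolation=cv2.INTER_CUBIC))
s=ctrl.read_state();print(s['time_s'],s['ee_pos'],s['tcp_rot'],s['force'],s['gripper_width'])
print(W(.0375,.187,.126))"
```

```text
22.2 [0.61844096 0.22584897 0.17995119] [-3.14140184e+00 -1.08919203e-03  2.52621020e-02] [-0.5475339   0.6000116  -1.07524262] 0.03979676740539922
[0.61831377 0.22637897 0.126     ]
```

View pics/s15.png

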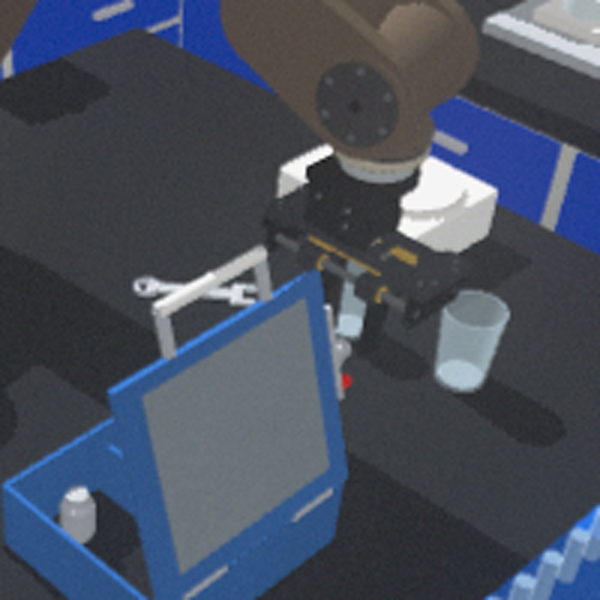

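View pics/t15.png

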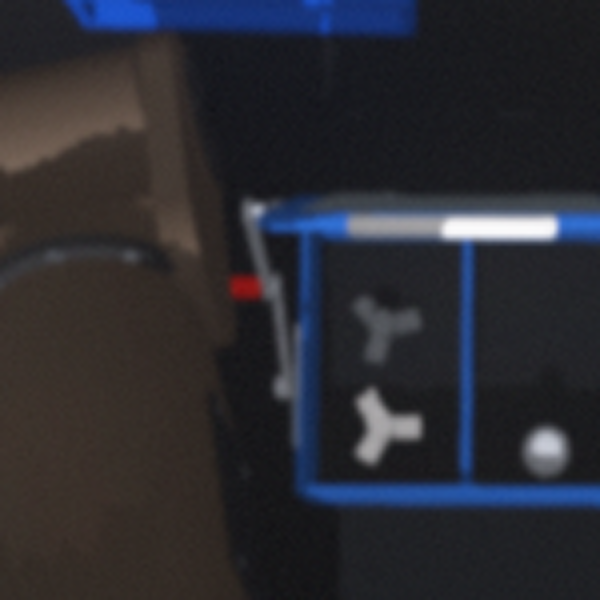

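Request:
carry_out --deltas '[0,0.0005,-0.03,0,0,0,0.58,0,0.0005,-0.06,0,0,0,0.58,0,0.0005,-0.073,0,0,0,0.58,0,0.0005,-0.073,0,0,0,0.58,0,0.0005,-0.073,0,0,0,0.93,0,0.0005,-0.073,0,0,0,0.93,0,0.0005,-0.073,0,0,0,0.93,0,0.0005,-0.073,0,0,0,0.93,0,0.0005,-0.073,0,0,0,0.93,0,0.0005,-0.073,0,0,0,0.93]' --grip_force 15

```text
time_s: 23.2
ee_pos: [0.6182, 0.2263, 0.1068]
tcp_rot: [-3.142, -0.0, 0.025]
force: [-3.4, -1.4, 4.9]
gripper_width: 0.0137
```

```bash
cat >> h.py <<'E'
def rk(xf=-.021,zf=.054):
    s=ctrl.read_state();p=s['ee_pos'];f=s['force']
    x=(p[:2]-cc)@ex;y=(p[:2]-cc)@ey;z=p[2]+.019
    th=np.arctan2(x-xf,z-zf);fx=f[:2]@ex
    print('t%.2f'%s['time_s'],'p',np.round(p,4),'case %.4f %.4f %.4f'%(x,y,z),'f',np.round(f,2),'tilt %.3f r %.4f'%(th,np.hypot(x-xf,z-zf)),'radout %.2f tan(-x) %.2f'%(fx*np.sin(th)+f[2]*np.cos(th),-fx*np.cos(th)+f[2]*np.sin(th)),'w',round(float(s['gripper_width']),4))
E
python3 -c "
from h import *
rk()
d=get_image('top')['pixels'][:,:,::-1];cv2.imwrite('pics/t16.png',cv2.resize(d[80:230,130:280],None,fx=4,fy=4,interpolation=cv2.INTER_CUBIC))
rk()"
```

```text
t23.20 p [0.6182 0.2263 0.1068] case 0.0374 0.1869 0.1258 f [-3.37 -1.39  4.93] tilt 0.683 r 0.0926 radout 1.68 tan(-x) 5.75 w 0.0137
t23.25 p [0.6182 0.2263 0.1067] case 0.0374 0.1869 0.1257 f [-2.84 -0.17  5.58] tilt 0.683 r 0.0925 radout 2.53 tan(-x) 5.73 w 0.0133
```

View pics/t16.png

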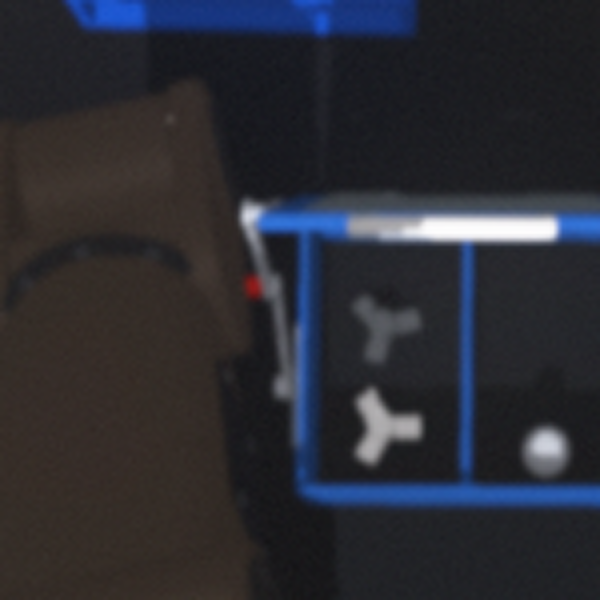

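Request:
carry_out --deltas '[-0.001,0,0.0008,0,0,0,0.93,-0.002,0,0.0016,0,0,0,0.93,-0.0033,0,0.0025,0,0,0,0.93,-0.0046,0,0.0034,0,0,0,0.93,-0.006,0,0.0044,0,0,0,0.93,-0.0074,0,0.0053,0,0,0,0.93,-0.0088,0,0.0062,0,0,0,0.93,-0.0102,0,0.0071,0,0,0,0.93,-0.0102,0,0.0071,0,0,0,0.93,-0.0102,0,0.0071,0,0,0,0.93]' --grip_force 30

```text
time_s: 24.25
ee_pos: [0.6085, 0.2263, 0.1139]
tcp_rot: [-3.141, -0.001, 0.025]
force: [5.1, 0.7, 3.9]
gripper_width: 0.0133
```

```bash
python3 -c "
from h import *
rk()"
```

```text
t24.25 p [0.6085 0.2263 0.1139] case 0.0277 0.1872 0.1329 f [5.09 0.66 3.9 ] tilt 0.553 r 0.0927 radout 6.00 tan(-x) -2.30 w 0.0133
```

Request:
carry_out --deltas '[-0.001,0,0.0014,0,0,0,0.93,-0.0025,0,0.0023,0,0,0,0.93,-0.004,0,0.0032,0,0,0,0.93,-0.0055,-0.0001,0.004,0,0,0,0.93,-0.007,-0.0001,0.0048,0,0,0,0.93,-0.0085,-0.0002,0.0056,0,0,0,0.93,-0.0105,-0.0002,0.0066,0,0,0,0.93,-0.0124,-0.0003,0.0075,0,0,0,0.93,-0.0124,-0.0003,0.0075,0,0,0,0.93,-0.0124,-0.0003,0.0075,0,0,0,0.93]'

```text
time_s: 25.25
ee_pos: [0.5959, 0.226, 0.1215]
tcp_rot: [-3.141, -0.001, 0.025]
force: [4.1, 1.0, 6.6]
gripper_width: 0.013
```

```bash
python3 -c "
from h import *
rk()"
```

```text
t25.25 p [0.5959 0.226  0.1215] case 0.0150 0.1872 0.1405 f [4.07 1.01 6.59] tilt 0.395 r 0.0937 radout 7.65 tan(-x) -1.24 w 0.013
```

Request:
carry_out --deltas '[-0.0025,-0.0001,0.002,0,0,0,0.93,-0.0049,-0.0001,0.0034,0,0,0,0.93,-0.0076,-0.0002,0.0044,0,0,0,0.93,-0.0103,-0.0003,0.0052,0,0,0,0.93,-0.0131,-0.0003,0.0059,0,0,0,0.93,-0.0158,-0.0004,0.0065,0,0,0,0.93,-0.0186,-0.0005,0.0071,0,0,0,0.93,-0.0215,-0.0005,0.0076,0,0,0,0.93,-0.0243,-0.0006,0.008,0,0,0,0.93,-0.0266,-0.0007,0.0082,0,0,0,0.93]'

```text
time_s: 26.25
ee_pos: [0.5689, 0.2255, 0.1297]
tcp_rot: [-3.141, -0.001, 0.025]
force: [2.8, 1.7, 6.8]
gripper_width: 0.0133
```

```bash
python3 -c "
from h import *
rk()
d=get_image('scene')['pixels'][:,:,::-1];cv2.imwrite('pics/s17.png',cv2.resize(d[60:290,200:430],None,fx=2.6,fy=2.6,interpolation=cv2.INTER_CUBIC))
rk()"
```

```text
t26.25 p [0.5689 0.2255 0.1297] case -0.0119 0.1873 0.1487 f [2.79 1.72 6.79] tilt 0.096 r 0.0951 radout 7.03 tan(-x) -2.17 w 0.0133
t26.30 p [0.5685 0.2255 0.1296] case -0.0123 0.1874 0.1486 f [0.98 2.01 7.85] tilt 0.091 r 0.0950 radout 7.91 tan(-x) -0.31 w 0.0133
```

View pics/s17.png

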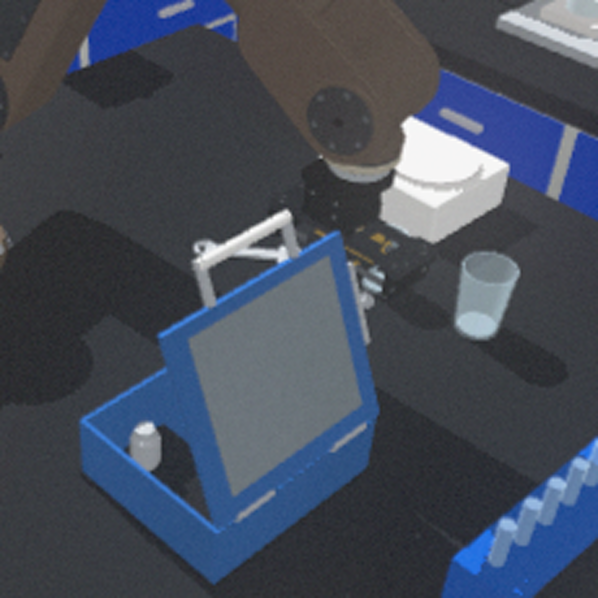

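Request:
carry_out --deltas '[-0.0046,-0.0001,0.001,0,0,0,0.93,-0.0093,-0.0002,0.0017,0,0,0,0.93,-0.0141,-0.0004,0.0017,0,0,0,0.93,-0.0189,-0.0005,0.0013,0,0,0,0.93,-0.0236,-0.0006,0.0007,0,0,0,0.93,-0.0283,-0.0007,-0.0002,0,0,0,0.93,-0.033,-0.0008,-0.0013,0,0,0,0.93,-0.0376,-0.0009,-0.0027,0,0,0,0.93,-0.042,-0.001,-0.0042,0,0,0,0.93,-0.0465,-0.0012,-0.006,0,0,0,0.93]'

```text
time_s: 27.3
ee_pos: [0.5219, 0.2241, 0.1227]
tcp_rot: [3.141, 0.001, 0.025]
force: [-1.7, 4.9, 2.4]
gripper_width: 0.0131
```

```bash
python3 -c "
from h import *
rk()
d=get_image('scene')['pixels'][:,:,::-1];cv2.imwrite('pics/s18.png',cv2.resize(d[60:290,200:430],None,fx=2.6,fy=2.6,interpolation=cv2.INTER_CUBIC))
rk()"
```

```text
t27.30 p [0.5219 0.2241 0.1227] case -0.0589 0.1871 0.1417 f [-1.7   4.94  2.43] tilt -0.408 r 0.0956 radout 2.85 tan(-x) 0.49 w 0.0131
t27.35 p [0.521  0.224  0.1224] case -0.0598 0.1871 0.1414 f [-4.52  5.11  0.28] tilt -0.418 r 0.0956 radout 2.04 tan(-x) 3.90 w 0.0132
```

View pics/s18.png

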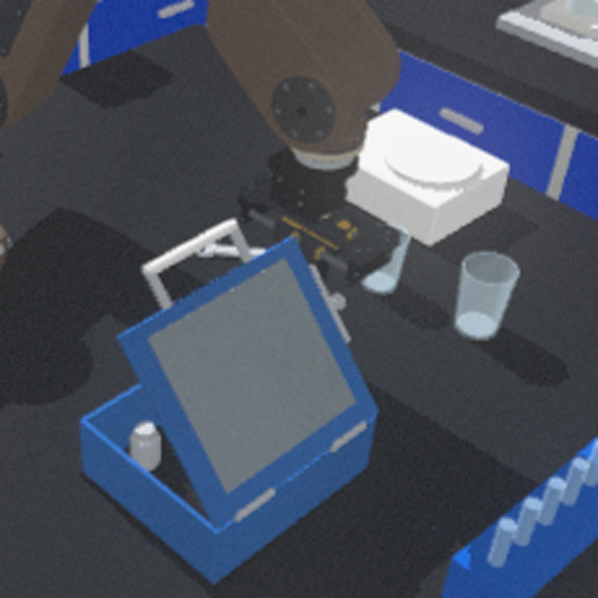

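Request:
carry_out --deltas '[-0.0042,0,-0.002,0,0,0,0.93,-0.0084,0,-0.0042,0,0,0,0.93,-0.0124,0,-0.0066,0,0,0,0.93,-0.0163,0,-0.0092,0,0,0,0.93,-0.0201,0,-0.012,0,0,0,0.93,-0.0238,0,-0.0149,0,0,0,0.93,-0.0273,0,-0.0181,0,0,0,0.93,-0.0306,0,-0.0214,0,0,0,0.93,-0.0337,0,-0.0249,0,0,0,0.93,-0.0367,0,-0.0285,0,0,0,0.93]' --grip_force 40

```text
time_s: 28.35
ee_pos: [0.4857, 0.2239, 0.0941]
tcp_rot: [3.141, -0.0, 0.025]
force: [-1.2, -1.0, -6.6]
gripper_width: 0.0133
```

```bash
python3 -c "
from h import *
rk()
d=get_image('scene')['pixels'][:,:,::-1];cv2.imwrite('pics/s19.png',cv2.resize(d[60:290,200:430],None,fx=2.6,fy=2.6,interpolation=cv2.INTER_CUBIC))
rk()"
```

```text
t28.35 p [0.4857 0.2239 0.0941] case -0.0952 0.1878 0.1131 f [-1.21 -1.03 -6.59] tilt -0.898 r 0.0948 radout -3.14 tan(-x) 5.92 w 0.0133
t28.40 p [0.485  0.2237 0.0935] case -0.0958 0.1877 0.1125 f [  0.32  -1.04 -11.23] tilt -0.907 r 0.0950 radout -7.15 tan(-x) 8.67 w 0.0131
```

View pics/s19.png

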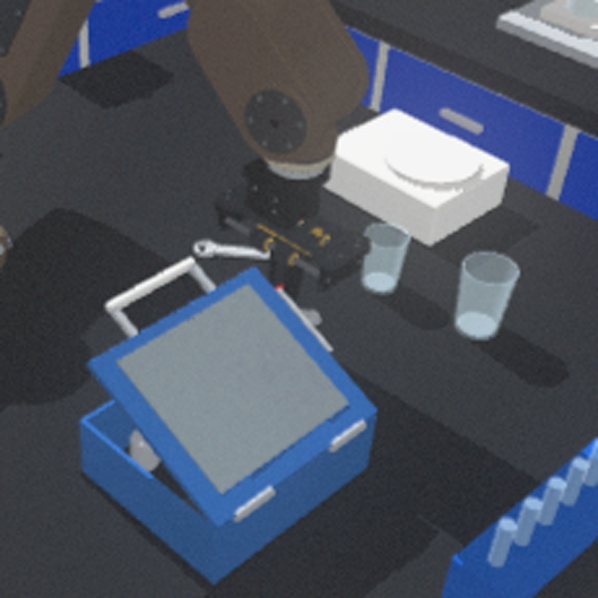

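Request:
carry_out --deltas '[-0.002,0,-0.0037,0,0,0,0.93,-0.0041,0,-0.0073,0,0,0,0.93,-0.0063,0,-0.0109,0,0,0,0.93,-0.0083,-0.0001,-0.0146,0,0,0,0.93,-0.0102,-0.0002,-0.0184,0,0,0,0.93,-0.0119,-0.0002,-0.0222,0,0,0,0.93,-0.0134,-0.0003,-0.0262,0,0,0,0.93,-0.0148,-0.0003,-0.03,0,0,0,0.93,-0.0155,-0.0003,-0.032,0,0,0,0.93,-0.0159,-0.0003,-0.0335,0,0,0,0.93]'

```text
time_s: 29.4
ee_pos: [0.4686, 0.2235, 0.0601]
tcp_rot: [3.141, 0.003, 0.025]
force: [-5.1, 1.7, -8.4]
gripper_width: 0.0131
```

```bash
python3 -c "
from h import *
rk()
d=get_image('scene')['pixels'][:,:,::-1];cv2.imwrite('pics/s20.png',cv2.resize(d[60:290,200:430],None,fx=2.6,fy=2.6,interpolation=cv2.INTER_CUBIC))
rk()"
```

```text
t29.40 p [0.4686 0.2235 0.0601] case -0.1123 0.1879 0.0791 f [-5.06  1.75 -8.38] tilt -1.303 r 0.0946 radout 2.62 tan(-x) 9.40 w 0.0131
t29.45 p [0.4686 0.2235 0.06  ] case -0.1122 0.1879 0.0790 f [-6.1   2.22 -8.06] tilt -1.303 r 0.0946 radout 3.69 tan(-x) 9.37 w 0.0131
```

View pics/s20.png

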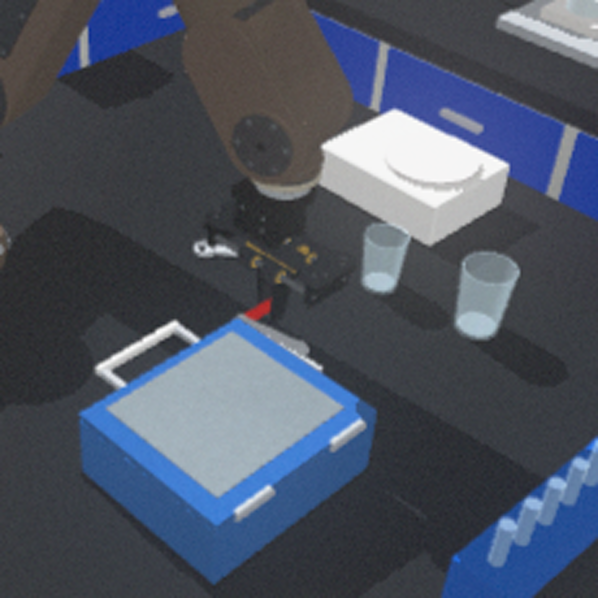

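Request:
carry_out --deltas '[-0.0001,0,-0.0005,0,0,0,0.93,-0.0002,0,-0.001,0,0,0,0.93,-0.0003,0,-0.0015,0,0,0,0.93,-0.0004,0,-0.002,0,0,0,0.93,-0.0005,0,-0.0025,0,0,0,0.93,-0.0006,0,-0.003,0,0,0,0.93,-0.0007,0,-0.0035,0,0,0,0.93,-0.0008,0,-0.004,0,0,0,0.93,-0.0008,0,-0.004,0,0,0,0.93,-0.0008,0,-0.004,0,0,0,0.93]'

```text
time_s: 30.45
ee_pos: [0.4689, 0.2241, 0.0578]
tcp_rot: [-3.141, -0.0, 0.025]
force: [-7.3, 2.6, 8.5]
gripper_width: 0.0129
```

```bash
python3 -c "
from h import *
rk()
d=get_image('scene')['pixels'][:,:,::-1];cv2.imwrite('pics/s21.png',cv2.resize(d[150:290,210:350],None,fx=4,fy=4,interpolation=cv2.INTER_CUBIC))
rk()"
```

```text
t30.45 p [0.4689 0.2241 0.0578] case -0.1119 0.1884 0.0768 f [-7.31  2.6   8.47] tilt -1.325 r 0.0937 radout 9.08 tan(-x) -6.46 w 0.0129
t30.50 p [0.4689 0.2241 0.0578] case -0.1120 0.1884 0.0768 f [-6.98  3.27  8.53] tilt -1.326 r 0.0938 radout 8.76 tan(-x) -6.60 w 0.013
```

View pics/s21.png

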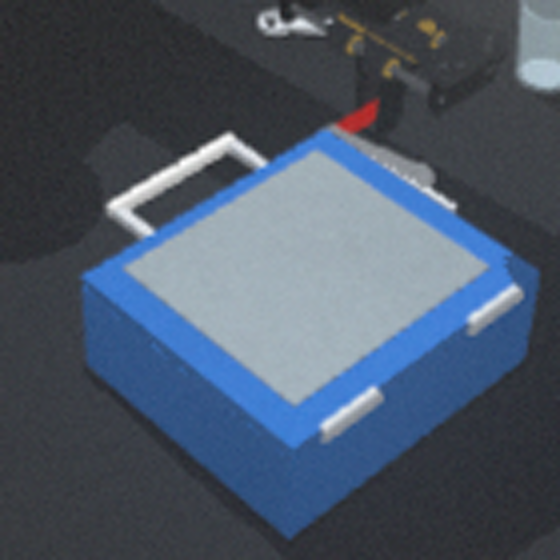

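Request:
carry_out --deltas '[0.0005,0,0.0012,0,0,0,0.93,0.0005,0,0.0012,0,0,0,0.6,0.0005,0,0.0012,0,0,0,0.6,0.0005,0,0.0012,0,0,0,0.6,0.0005,0,0.0012,0,0,0,0.6,0.0005,0,0.02,0,0,0,0.6,0.0005,0,0.05,0,0,0,0.6,0,0,0.09,0,0,0,0.6,0,0,0.13,0,0,0,0.6,0,0,0.17,0,0,0,0.6]'

```text
time_s: 31.5
ee_pos: [0.4691, 0.2236, 0.2288]
tcp_rot: [-3.142, -0.001, 0.025]
force: [1.0, -0.3, 0.1]
gripper_width: 0.0379
```

Request:
carry_out --deltas '[0,0.04,0,0,0,0,0.6,0,0.08,0,0,0,0,0.6,0,0.1,0,0,0,0,0.6,0,0.1,0,0,0,0,0.6,0,0.1,0,0,0,0,0.6,0,0.1,0,0,0,0,0.6,0,0.1,0,0,0,0,0.6,0,0.1,0,0,0,0,0.6,0,0.1,0,0,0,0,0.6,0,0.1,0,0,0,0,0.6]'

```text
time_s: 32.5
ee_pos: [0.4693, 0.3236, 0.2271]
tcp_rot: [-3.142, -0.0, 0.025]
force: [0.3, -0.9, 0.3]
gripper_width: 0.038
```

```bash
python3 -c "
from h import *
rk()
d=get_image('scene')['pixels'][:,:,::-1];cv2.imwrite('pics/s22.png',cv2.resize(d[150:290,210:350],None,fx=4,fy=4,interpolation=cv2.INTER_CUBIC))
d=get_image('top')['pixels'][:,:,::-1];cv2.imwrite('pics/t22.png',cv2.resize(d,(800,600),interpolation=cv2.INTER_CUBIC))
"
```

```text
t32.50 p [0.4693 0.3236 0.2271] case -0.1091 0.2879 0.2461 f [ 0.27 -0.87  0.29] tilt -0.430 r 0.2114 radout 0.16 tan(-x) -0.34 w 0.038
```

View pics/s22.png

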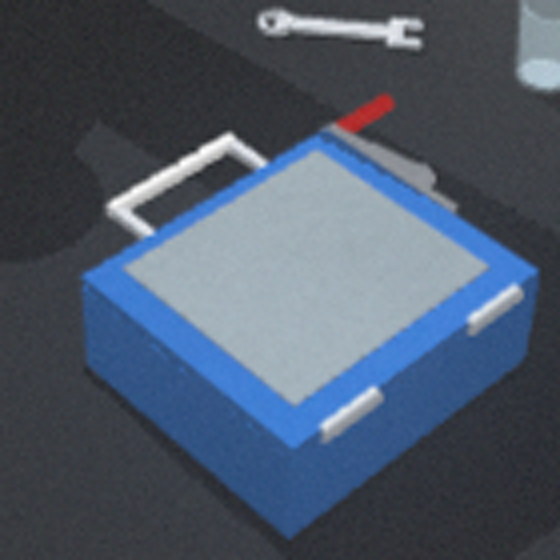

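View pics/t22.png

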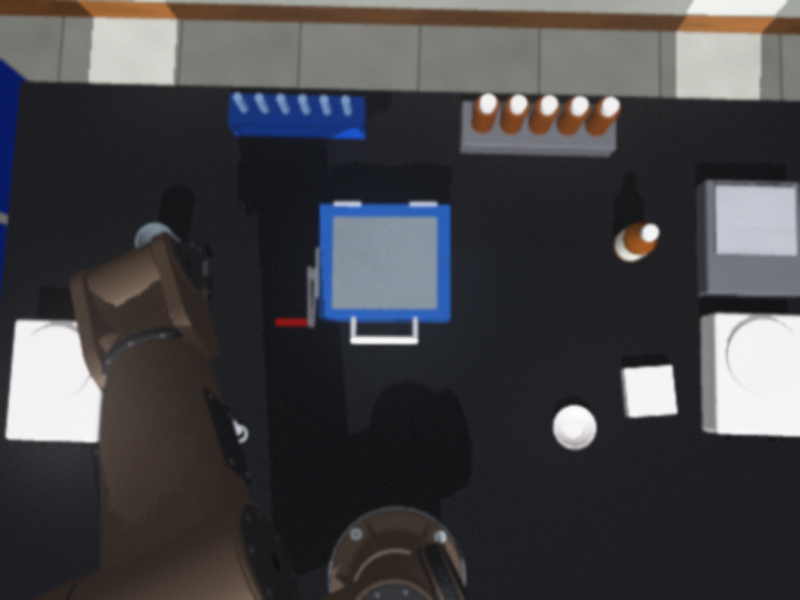

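```bash
python3 -c "
from station import ctrl
print(ctrl.hand_in())"
```

```text
the job is handed in; nothing more can be done
None
```

The job is done and handed in at about 32.5 s of the 72 s allowed. `hand_in` reports no verdict, so the result rests on my own checks.

**Opening the lid:** I gripped the handle and raised it along its arc until resistance began at about 1.29 rad. The pull at the handle peaked at about 5.5 N. Eased down about 11 mm, the lid sat on the locked stay, and it stood open by itself after I let go.

**Coupling:** I stood it in the right-hand half, at about case x = −0.06, y = −0.06 m. Camera pictures after release showed it upright.

**Closing the lid:** I drew the red knob back past dead centre and held it the whole way round, so the lid came down under control until it was shut. The knob pushed up with about 8 N when the lid reached its stop. I eased off before opening the gripper.

**Last checks:**
- The handle is back within about 0.3 pixel of its starting position in the camera image, so the lid is shut.
- The gripper is clear of the case, at 0.23 m height and 0.10 m to the side, with about zero force on it.
- The bystanders I could see (dish, pad, reagent bottle, spanner, larger beaker) look unmoved. The arm hid the smaller beaker in the last picture, but it looked unmoved in earlier ones.
- I could not see the coupling after the lid shut. I last saw it upright when the lid was partly down.
- The stay's load gauge and the lid's angular speed could not be read. I kept them in bounds through handle forces and slow moves only.

**Disagreement:** Radial forces of up to about 16 N built up while following the arcs, because my estimates of the hinge and foot positions were 1–3 mm off. I corrected the path as I went.

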